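Turn the steel angle in the drill jig and put the drill plate back on

TASK

One leg of the steel angle in the drill jig is already drilled: turn the angle over so that its plain leg lies flat on the rest block, between the two side dowels, and its drilled leg stands up flat against the stop bar. Then lower the drill plate over the tall guide rod, with its open slot around the shorter stud, until it lies flat on the plain leg. Set both parts down without dropping them and leave the other things on the bench where they are.

Things in the scene. Friction and masses are not known exactly. Their poses are not given: they have to be found in the camera images.
- jig: (All sizes here are in mm.) Rigid steel drill jig bolted to the bench. Origin on the bench below nest; x from its front to its back, y along the stop bar, z up. Base plate x -90 to 45, y -115 to 115, 15 thick, carrying rest block, stop bar behind it, two side dowels, a tall guide rod at x -36, y 85 and a shorter stud at x -36, y -85.
- nest (a point): Where the angle's heel belongs: middle of the line where the rest block's top (55 above the bench) meets the stop bar's face; axes as jig. From here the rest block spans x -72 to 0, y -24 to 24; the stop bar's face looks to -x, is 40 high, y -24 to 24; bar 12 thick, webs behind it to x 38, y -18 to 18, z 10.
- dowels (a point): Middle between the tops of the two side dowels (8 in diameter, pointed noses 7 high) at the front of the jig: one 39 to each side along y, 65 in front of nest, rising 14 above the rest block; axes as jig. The angle lies between them with 3 to spare on each side.
- rod_top (a point): Top centre of the jig's tall vertical steel guide rod: 16 in diameter, tapering over the last 22 to a 6 wide nose, top 190 above the bench.
- stud_top (a point): Top centre of the jig's shorter vertical stud: 12 in diameter, tapering over the last 8 to 6, top 98 above the bench.
- angle: Loose L-shaped piece of steel angle, 0.34 to 0.5 kg: two legs 70 long outside, 6 thick, 64 wide along the bend (its y). Origin at the outer corner (heel), mid-width. Drilled leg along its -x, outer face z 0; plain leg along its +z, outer face x 0. Half a turn about the line halving the inside corner (direction -x+z) swaps the legs.
- plain_end (a point): Middle of the free end of the angle's plain leg (no holes), outer face, 70 from the heel; axes as angle. At the start this leg stands up, 2 to 10 from the stop bar. The angle overhangs rest block and stop bar by 8 on each side, so fingers can pass beside these and grip it across its 64 width near the heel.
- drilled_end (a point): Middle of the free end of the angle's drilled leg, outer face, 70 from the heel; axes as angle. This leg has two 10 holes side by side, 36 from the heel, 18 either side of the middle; at the start it lies on the rest block.
- drill_plate: Loose aluminium drill plate, 0.36 to 0.59 kg, flat on the bench left or right of the jig: 40 wide (x), y -98 to 103, 10 thick, two 10 drill bushes at y -18 and 18 (tops at z 14), lift handle in the middle. Origin on its underside, midway between eye and slot; centre of mass within 15 of the handle.
- plate_eye (a point): Centre of the drill plate's eye at its underside: bored 19 right through for the guide rod, 85 along +y from the origin, inside a steel bush of 32 outer diameter that rises 28 above the underside; axes as drill_plate.
- plate_slot (a point): Point in the drill plate's slot, at its underside, where the stud belongs: 170 from the eye. Slot 20 wide, from y -70 to its open end at y -98; axes as drill_plate.
- plate_handle (a point): Centre of the bar of the drill plate's lift handle, 45 above the plate's underside: bar 44 long along the plate's x, 12 thick along its y, 14 high, free below it for 28 to the plate.
- meter: Loose red multimeter, 90 x 180 x 45, lying on the bench on the other side of the jig from the drill plate; origin at the centre of its underside. Leave alone.
- tape: Loose white roll of tape, 104 across, 24 high, behind and right of the jig; origin at the centre of its underside. Leave alone.
- tin: Loose blue tin, 72 across, 85 high, behind and right of the jig; origin at the centre of its underside. Leave alone.
- spanner: Loose spanner 200 long behind the jig; origin at the middle of its underside. Leave alone.
- brush: Loose hand brush 160 long, lying across the bench in front of the jig; origin at the middle of its underside. Leave alone.
- hammer: Loose hammer 280 long behind the jig; origin at the middle of its underside. Leave alone.
- insulator0: Loose white porcelain insulator, 44 across and 44 high, behind the jig; origin at the centre of its underside. Leave alone.
- insulator1: A second porcelain insulator like insulator0, beside it. Leave alone.
Not all that is in view belongs to the job. Leave any yellow look-alike of the angle alone.

How it is judged:
By the outcome, as a careful person would: the job done as asked, in the order asked, and still so for the second after the job is handed in, with the robot touching nothing.
It also fails if it takes over 72 s, if anything falls off the work surface, if the arm or the gripper's body presses on something with over 40 N, if the wrist force passes 120 N, or if a joint passes its speed limit or range.

ROBOT

A 6-joint arm with a two-finger parallel gripper is mounted at the origin on the work surface. World frame = base frame: x ahead of the robot, y to its left, z up, the work surface at z = 0. Lengths are in m, angles in rad, forces in N, time in s.
With the tool pointing down it reaches from about 0.425 to 1.125 m from the base axis. Payload 14.9 kg.
Tool frame: the origin (TCP) lies on the mounting face of the last link; the fingertips stand 191 mm ahead of it and the grasp point (between the pads) lies 172 mm ahead of it; x points along the fingers, y is the direction in which the jaws open and shut, and the axes are right-handed (so a half turn about x gives the same grasp; the last joint's range is limited). The gripper opens to 91 mm and grips with 3 to 60 N. Pads are 32 mm wide; open, the fingers measure 118 mm over their backs; the gripper's body (76 mm by 178 mm) begins 60 mm behind the grasp point.
Start: joints at [-1.358, 0.379, 1.734, -0, 1.028, -0.033], TCP at [0.17, -0.679, 0.405] pointing down, gripper open.
Joint ranges: [-2.77, 2.77], [-0.74, 2.19], [0, 2.66], [-1.06, 4.2], [0.31, 2.87], [-3.08, 3.08]. Speed limits (rad/s): [1.89, 1.89, 2.39, 3.14, 3.14, 3.14].

INTERFACE

Orientations are given as a unit quaternion [w, x, y, z].
In Python, from station import monitor, viewer, ticket gives the robot as it stands.
- The arm moves only by the tool play_rows, never from a script. Its argument "steps" is one flat list of numbers, 6 for each row, row after row: the shift along the tool's x, y, z in units of 800 mm (1.0 is 800 mm), then the turn, a rotation vector about the tool's x, y, z in units of 30 degrees (1.0 is 30 degrees). A call has 1 to 12 rows; each row shifts and turns the commanded pose from where the row before left it, along the tool's axes as they then stand; what a row does not reach is not made up. A row lasts 1/8 s, in which the tool goes at most 62.5 mm and 10.7 degrees, less where a joint would pass 70% of its speed; a pose out of reach is approached as far as the arm can. A call with a number of a shift or a turn outside -1 to 1 is refused whole. A call with a gripper value outside its range is refused whole. "gripper" is the opening, from -1 (shut) to 1 (fully open), set as the call begins (left out, the last holds). The fingers move at their own pace and stop on an object; the grip force is fixed at half the most. Time passes only in rows, so rows that do not move let the fingers close. It gives the time, the measured TCP pose, the force and the opening at its end, in the units of the state.
- monitor.state(): the state, without advancing time (a new reading comes with each control period).
- viewer.snapshot(name): name is "scene" or "top" or "wrist"; returns (picture, depth): 480x640x3 uint8, red, green, blue; 480x640 float32, m along the optical axis (not along the pixel's ray), 0 where there is no reading.
- viewer.camera_info(name): a dict with "vfov" (degrees; the focal length in pixels is half the picture's height over the tangent of half this angle, whatever the lens; pixels are square), "cx", "cy" (the principal point, pixels), "cam_to_world" (4x4, takes a point from camera to world coordinates). Camera axes: x right, y down, z forward; pixel columns grow to the right and rows downward; lengths in m; the calibration is good to about 2 mm. The wrist camera is an equidistant fisheye: a pixel r from the principal point sees the ray r / f radians off the axis. A picture is of the moment at which its call begins: read the wrist's pose just before it. camera_info takes no time and is no camera call; for the wrist camera it gives the pose at the moment of the call.
- ticket.hand_in(): hands the job in, once; it reports no verdict.
The state is a dict: "clock": time; "joint_positions": joint angles; "qvel": joint speeds; "tau": joint torques, N m; "tool_pos": TCP position; "eef_rot": TCP orientation; "force": force on the tool from outside, world axes, zero at the start; "wrist_torque": the same for the moment, N m; "width": opening from 0.0 (shut) to 1.0 (fully open).
Only numpy, scipy, OpenCV 4.12 (cv2) and the standard library are available. Lean on these libraries where they do the work, as an engineer would, in place of code of your own. Each camera call takes 0.05 s, during which the arm holds its last target. There are 200 camera calls.

## Working session

There is one attempt and no reset: what is moved stays moved. The work goes in short steps, Python scripts to look and compute and a tool call to move; the robot and the scene stay as the last step left them, time stands still between calls to the robot, and variables do not carry over. Pictures are saved under pics/ and viewed, about 8 in all and at most 12, crops included, and the job is handed in when it is done.

Besides the shell and the picture viewer there is one more tool, called after "Emit:" as a command line: name --argument value ..., lists and objects as JSON in quotes. play_rows: Moves the arm, as the interface text tells. Its arguments: {"type":"object","properties":{"steps":{"type":"array"},"gripper":{"type":"number"}},"required":["steps"]}

```bash
mkdir -p pics; ls; cat > h.py <<'E'
import numpy as np, cv2
from station import monitor, viewer, ticket
from scipy.spatial.transform import Rotation as R
def info(n):
    i=viewer.camera_info(n); f=240/np.tan(np.radians(i['vfov'])/2); return i,f
def cloud(n, save=None):
    i,f=info(n); p,d=viewer.snapshot(n)
    if save: cv2.imwrite('pics/'+save,p[:,:,::-1])
    v,u=np.mgrid[0:480,0:640].astype(float); x=(u-i['cx']); y=(v-i['cy'])
    if n=='wrist':
        r=np.hypot(x,y)+1e-9; t=r/f; s=np.tan(t)/r; X=np.stack([x*s*d,y*s*d,d],-1)
    else: X=np.stack([x/f*d,y/f*d,d],-1)
    T=np.array(i['cam_to_world']); W=X@T[:3,:3].T+T[:3,3]; W[d==0]=np.nan
    return p,d,W
def proj(n,P):
    i,f=info(n); T=np.array(i['cam_to_world']); c=(np.atleast_2d(P)-T[:3,3])@T[:3,:3]
    if n=='wrist':
        h=np.hypot(c[:,0],c[:,1]); t=np.arctan2(h,c[:,2]); return c[:,:2]/h[:,None]*(t*f)[:,None]+[i['cx'],i['cy']]
    return c[:,:2]/c[:,2:]*f+[i['cx'],i['cy']]
def st():
    s=monitor.state(); print({k:np.round(v,4) for k,v in s.items() if k not in('qvel','tau')}); return s
E
python3 - <<'E'
from h import *
st()
for n in('top','scene','wrist'):
    i,f=info(n); print(n,f,i['cx'],i['cy'],np.round(i['cam_to_world'],3).tolist())
p,d,W=cloud('top','top1.png'); np.save('top1.npy',W)
p,d,W=cloud('scene','scene1.png'); np.save('scene1.npy',W)
E
```

```text
pics
{'clock': np.float64(0.0), 'joint_positions': array([-1.3583,  0.3794,  1.7348,  0.    ,  1.0285, -0.0333]), 'tool_pos': array([ 0.1703, -0.6788,  0.4041]), 'eef_rot': array([-0.0863, -0.7017, -0.087 ,  0.7018]), 'force': array([-0.6662,  0.6102,  0.3979]), 'wrist_torque': array([ 0.0356, -0.038 ,  0.0229]), 'width': np.float64(1.0001)}
top 581.3259106515882 328.0381703699074 236.99131099729001 [[0.024, -0.998, 0.051, 0.486], [-1.0, -0.024, 0.01, -0.002], [-0.009, -0.052, -0.999, 1.717], [0.0, 0.0, 0.0, 1.0]]
scene 440.105484786046 318.26695106474125 245.98580926992915 [[-0.777, 0.467, -0.422, 0.973], [0.629, 0.578, -0.52, 0.501], [0.001, -0.669, -0.743, 0.847], [0.0, 0.0, 0.0, 1.0]]
wrist 371.64829954431775 318.7083003388127 240.39144610129463 [[0.243, -0.928, -0.282, 0.25], [-0.97, -0.233, -0.069, -0.658], [-0.001, 0.29, -0.957, 0.385], [0.0, 0.0, 0.0, 1.0]]
```

View pics/top1.png

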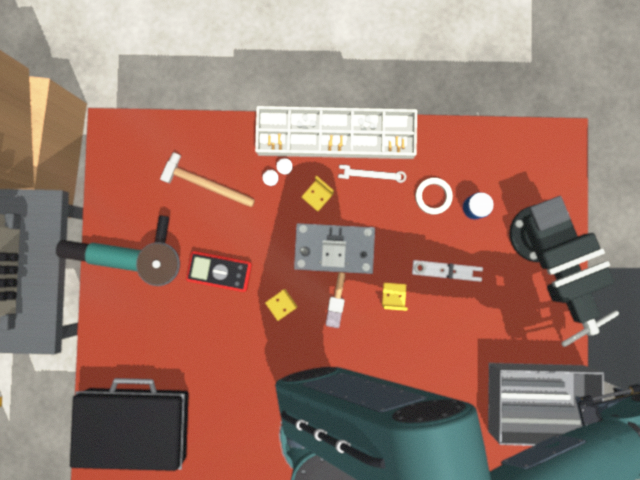

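View pics/scene1.png

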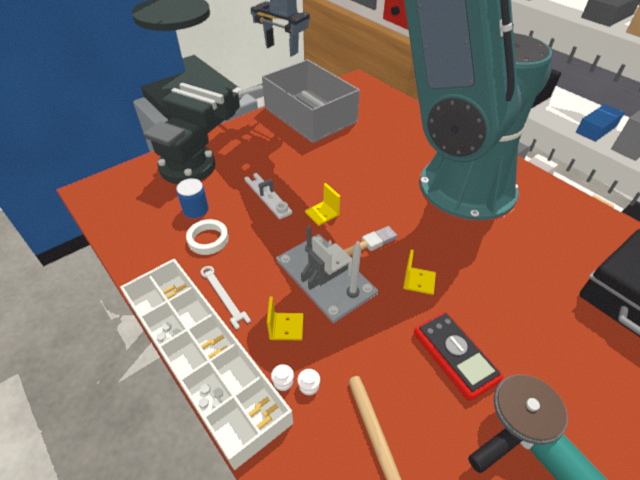

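The top view shows:
- The jig is at (335,247), with the grey angle on it at about (335,250).
- The drill plate is at (447,271), with its eye to the left and the slot open to the right.
- The yellow look-alikes of the angle are at (318,192), (281,305) and (395,296). I leave those alone and choose the grey one in the jig.

Next I measure, and check which way the gripper body's 178 mm runs, since it may foul the guide rod.

```bash
python3 - <<'E'
from h import *
W=np.load('scene1.npy'); s=monitor.state()
q=s['eef_rot']; Rt=R.from_quat([q[1],q[2],q[3],q[0]]).as_matrix(); print(np.round(Rt,3))
L=(W-s['tool_pos'])@Rt
m=np.all(np.isfinite(L),-1)&(L[...,0]>-.02)&(L[...,0]<.2)&(np.abs(L[...,1])<.13)&(np.abs(L[...,2])<.13)
P=L[m]; 
for a in np.arange(0,.2,.02):
    k=P[(P[:,0]>=a)&(P[:,0]<a+.02)]
    if len(k): print(round(a,2),len(k),k[:,1:].min(0).round(3),k[:,1:].max(0).round(3))
i,f=info('wrist');T=np.array(i['cam_to_world']);print('cam in tool',((T[:3,3]-s['tool_pos'])@Rt).round(3),(Rt.T@T[:3,:3]).round(3).tolist())
W=np.load('top1.npy')
p=cv2.imread('pics/top1.png')
for n,(u0,u1,v0,v1) in dict(jig=(285,390,212,285),plate=(405,490,255,290)).items():
    c=p[v0:v1,u0:u1]; cv2.imwrite(f'pics/{n}.png',cv2.resize(c,None,fx=6,fy=6))
    Z=W[v0:v1,u0:u1,2]; print(n,np.histogram(Z[np.isfinite(Z)],bins=np.arange(-.01,.2,.01)))
a=cv2.imread('pics/jig.png');b=cv2.imread('pics/plate.png');o=np.zeros((a.shape[0]+b.shape[0],max(a.shape[1],b.shape[1]),3),np.uint8);o[:a.shape[0],:a.shape[1]]=a;o[a.shape[0]:,:b.shape[1]]=b;cv2.imwrite('pics/crop1.png',cv2.resize(o,None,fx=.9,fy=.9));print(o.shape)
E
```

```text
[[-0.     0.243 -0.97 ]
 [ 0.001 -0.97  -0.243]
 [-1.    -0.001 -0.   ]]
0.02 97 [-0.055 -0.025] [0.016 0.021]
0.04 206 [-0.057 -0.028] [0.019 0.022]
0.06 537 [-0.093 -0.041] [0.089 0.04 ]
0.08 338 [-0.091 -0.042] [0.084 0.039]
0.1 151 [-0.085 -0.04 ] [0.08 0.04]
0.12 116 [-0.064 -0.022] [0.061 0.018]
0.14 132 [-0.062 -0.021] [0.055 0.021]
0.16 106 [-0.059 -0.018] [0.057 0.019]
0.18 48 [-0.058 -0.021] [0.052 0.02 ]
cam in tool [ 0.019 -0.001 -0.083] [[0.0, -0.29, 0.957], [1.0, -0.0, -0.0], [0.0, 0.957, 0.29]]
jig (array([1854, 2340, 2159,  442,   23,   22,  203,  347,   23,   13,   74,
         13,   12,   45,    5,    1,    2,    2,   13,   12]), array([-0.01,  0.  ,  0.01,  0.02,  0.03,  0.04,  0.05,  0.06,  0.07,
        0.08,  0.09,  0.1 ,  0.11,  0.12,  0.13,  0.14,  0.15,  0.16,
        0.17,  0.18,  0.19]))
plate (array([ 972, 1457,  378,   62,   14,   24,   44,    1,    0,    0,    0,
          0,    0,    0,    0,    0,    0,    0,    0,    0]), array([-0.01,  0.  ,  0.01,  0.02,  0.03,  0.04,  0.05,  0.06,  0.07,
        0.08,  0.09,  0.1 ,  0.11,  0.12,  0.13,  0.14,  0.15,  0.16,
        0.17,  0.18,  0.19]))
(648, 630, 3)
```

View pics/crop1.png

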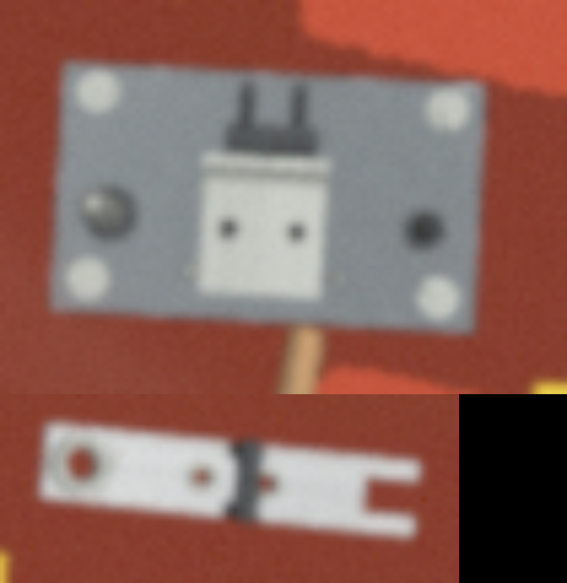

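The crop shows the grey angle in the jig with its two holes at (228,230) and (297,232), so it is the right part. The rod is on the left at (105,212) and the stud on the right at (424,230). The plate's eye is at (80,465), its handle at (243,480), and its slot opens to the right.

The gripper body is ±90 mm along the jaws, so it would hit the tall rod in a straight 45° grasp across the angle.

My plan:
1. Pick the angle vertically with the jaws along jig x.
2. Flip it on the bench.
3. Place it vertically back in the jig.
4. Tilt the tool for the plate.

```bash
python3 - <<'E'
from h import *
W=np.load('top1.npy')
def box(u0,u1,v0,v1,z0,z1):
    P=W[v0:v1,u0:u1].reshape(-1,3); m=np.isfinite(P[:,2])&(P[:,2]>z0)&(P[:,2]<z1); return P[m]
rod=box(285,335,212,285,.155,.2);print('rod',len(rod),rod.mean(0),rod.max(0),rod.min(0))
stud=box(345,385,212,285,.075,.105);print('stud',len(stud),stud.mean(0),stud.max(0))
from collections import OrderedDict
top=box(318,350,212,285,.085,.105);print('stopbar',len(top),top.min(0),top.max(0))
leg=box(318,350,212,285,.107,.14);print('plain leg',len(leg),leg.mean(0),leg.min(0),leg.max(0))
fl=box(318,350,212,285,.052,.07);print('flat leg',len(fl),fl.mean(0),fl.min(0),fl.max(0))
base=box(285,390,212,285,.008,.024);r=cv2.minAreaRect((base[:,:2]*1000).astype(np.float32));print('base',r)
pl=box(405,490,255,290,.006,.04);r=cv2.minAreaRect((pl[:,:2]*1000).astype(np.float32));print('plate',r,cv2.boxPoints(r).tolist())
h=box(405,490,255,290,.04,.06);r=cv2.minAreaRect((h[:,:2]*1000).astype(np.float32));print('handle',r,h.mean(0))
b=box(405,425,255,290,-.05,.01);print('bench z',np.median(b[:,2]))
for uv in [(80,465),(202,477),(267,485),(366,494)]:   # plate crop px (scaled .9*6, offset 432*.9)
    u=405+uv[0]/5.4; v=255+(uv[1]-388.8)/5.4; print(uv,u,v,W[int(v),int(u)])
E
```

```text
rod 28 [0.53171177 0.08069055 0.17846393] [0.53779765 0.08800894 0.18884227] [0.52460856 0.0744302  0.1578915 ]
stud 13 [ 0.5268003  -0.08765103  0.09580925] [ 0.53058998 -0.08340211  0.10213551]
stopbar 80 [ 0.55362743 -0.02699696  0.08528638] [0.57851543 0.01804886 0.10479525]
plain leg 58 [ 0.55684307 -0.00124893  0.1234768 ] [ 0.55311664 -0.03234361  0.10858119] [0.56045661 0.02845596 0.13261037]
flat leg 541 [ 0.52565856 -0.00136759  0.06106299] [ 0.48981288 -0.04312834  0.05241095] [0.59311046 0.03939737 0.06995297]
base ((542.6372680664062, -11.355422973632812), (210.44796752929688, 306.5315856933594), 0.515950620174408)
plate ((480.1327819824219, -334.17474365234375), (99.54096984863281, 247.19113159179688), 1.4296486377716064) [[427.29412841796875, -211.85939025878906], [433.46142578125, -458.9736022949219], [532.971435546875, -456.4901123046875], [526.8041381835938, -209.37588500976562]]
handle ((486.1448669433594, -338.556396484375), (13.065465927124023, 40.742469787597656), 86.20507049560547) [ 0.48621993 -0.3378484   0.05102003]
bench z 0.0005357414532053406
(80, 465) 419.81481481481484 269.1111111111111 [ 0.48685675 -0.2550353  -0.00529636]
(202, 477) 442.4074074074074 271.3333333333333 [ 0.48265205 -0.31981557  0.01149511]
(267, 485) 454.44444444444446 272.81481481481484 [ 0.4805547  -0.35697928  0.00132718]
(366, 494) 472.77777777777777 274.48148148148147 [ 0.47602619 -0.40793438  0.00942143]
```

Emit:
play_rows --steps '[-0.05,0,0,0,0,0,0,-0.078,0,-0.35,0,0,0,-0.078,0,-0.35,0,0,0,-0.078,0,-0.35,0,0,0,-0.078,0,-0.35,0,0,0,0,0,0,0,0]'

```text
clock: 0.85
tool_pos: [0.0471, -0.4645, 0.4445]
eef_rot: [0.333, 0.624, 0.333, -0.624]
force: [0.3, -0.3, 0.2]
width: 0.999
```

```bash
python3 -c "
from h import *
st()"
```

```text
{'clock': np.float64(0.85), 'joint_positions': array([-1.5196e+00, -5.5600e-02,  2.1656e+00, -3.0000e-04,  1.0322e+00,
       -9.2900e-01]), 'tool_pos': array([ 0.0471, -0.4645,  0.4445]), 'eef_rot': array([ 0.3326,  0.6239,  0.3331, -0.6238]), 'force': array([ 0.2828, -0.3048,  0.2006]), 'wrist_torque': array([-0.0527, -0.0383, -0.0486]), 'width': np.float64(0.9986)}
```

Emit:
play_rows --steps '[0,0,0.078,-0.35,0,0,0,0,0.078,-0.35,0,0,0,0,0.078,-0.35,0,0,0,0,0.078,-0.35,0,0,0,0,0,0,0,0]'

```text
clock: 1.48
tool_pos: [-0.0274, -0.7026, 0.4432]
eef_rot: [0.534, 0.463, 0.534, -0.463]
force: [-0.5, 1.5, -0.5]
width: 1.0
```

```bash
python3 -c "
from h import *
s=st();q=s['eef_rot'];print(R.from_quat([q[1],q[2],q[3],q[0]]).as_matrix().round(3))"
```

```text
{'clock': np.float64(1.475), 'joint_positions': array([-1.6429e+00,  3.4460e-01,  1.7057e+00,  1.0000e-04,  1.0916e+00,
       -1.7850e+00]), 'tool_pos': array([-0.0274, -0.7026,  0.4432]), 'eef_rot': array([ 0.5341,  0.4634,  0.5343, -0.4631]), 'force': array([-0.5249,  1.4727, -0.4953]), 'wrist_torque': array([-0.0236, -0.0977, -0.0063]), 'width': np.float64(1.0001)}
[[ 0.     0.99   0.142]
 [ 0.     0.142 -0.99 ]
 [-1.     0.    -0.   ]]
```

Emit:
play_rows --steps '[0,0,0,0.33,0,0,0,0.042,-0.0624,0,0,0,0,0.042,-0.0624,0,0,0,0,0.042,-0.0624,0,0,0,0,0.042,-0.0624,0,0,0,0,0.042,-0.0624,0,0,0,0,0.042,-0.0624,0,0,0,0,0.042,-0.0624,0,0,0,0,0.042,-0.0624,0,0,0,0,0.042,-0.0624,0,0,0,0,0.042,-0.0624,0,0,0,0,0.042,-0.0624,0,0,0]'

```text
clock: 2.98
tool_pos: [0.3599, -0.1598, 0.4449]
eef_rot: [0.492, 0.509, 0.491, -0.508]
force: [0.8, -0.4, 0.5]
width: 1.002
```

Emit:
play_rows --steps '[0,0.042,-0.0624,0,0,0,0,0.042,-0.0624,0,0,0,0,0.042,-0.0624,0,0,0,0,0.042,-0.0624,0,0,0,0,0,0,0,0,0]'

```text
clock: 3.6
tool_pos: [0.5012, 0.0362, 0.4445]
eef_rot: [0.492, 0.507, 0.493, -0.507]
force: [-1.1, -1.1, 0.4]
width: 0.996
```

```bash
python3 - <<'E'
from h import *
st()
p,d,W=cloud('wrist','wrist1.png'); np.save('wrist1.npy',W)
E
```

```text
{'clock': np.float64(3.6), 'joint_positions': array([2.5700e-02, 1.0100e-02, 2.1015e+00, 4.0000e-04, 1.0300e+00,
       5.5300e-02]), 'tool_pos': array([0.5012, 0.0362, 0.4445]), 'eef_rot': array([ 0.4924,  0.5075,  0.4926, -0.5073]), 'force': array([-1.126 , -1.0568,  0.3568]), 'wrist_torque': array([-0.0819, -0.1075, -0.0277]), 'width': np.float64(0.9964)}
```

View pics/wrist1.png

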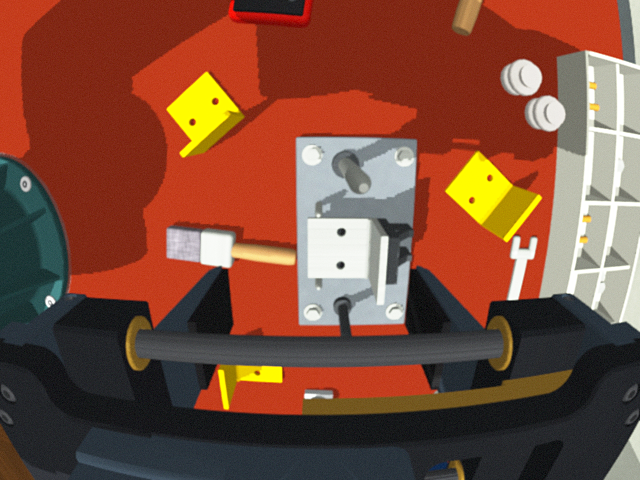

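The wrist view shows the grey angle on the rest block with its holes at (341,231) and (340,265), and its plain leg standing up at (383,260). The rod top is at (361,183) and the stud is at (344,305).

```bash
cat > fit.py <<'E'
from h import *
from scipy.optimize import least_squares
W=np.load('wrist1.npy')
def sel(c,rx,ry,z0,z1):
    P=W.reshape(-1,3); m=np.isfinite(P[:,2])&(abs(P[:,0]-c[0])<rx)&(abs(P[:,1]-c[1])<ry)&(P[:,2]>z0)&(P[:,2]<z1); return P[m]
def circ(P,r):
    return least_squares(lambda c:np.hypot(P[:,0]-c[0],P[:,1]-c[1])-r,P[:,:2].mean(0)+[0,-.004],loss='soft_l1',f_scale=.001).x
rod=sel((.532,.081),.02,.02,.03,.165); print('rod',len(rod),circ(rod,.008)); rt=sel((.532,.081),.02,.02,.186,.2);print('top',len(rt),rt.mean(0) if len(rt) else 0)
stud=sel((.527,-.088),.02,.02,.03,.088); print('stud',len(stud),circ(stud,.006)); t=sel((.527,-.088),.02,.02,.094,.105);print('top',len(t),t.mean(0))
fl=sel((.526,-.003),.025,.02,.05,.07); print('flat z',np.median(fl[:,2]))
leg=sel((.556,-.003),.02,.04,.118,.135); print('leg top',len(leg),leg.mean(0),leg.min(0),leg.max(0))
f2=sel((.556,-.003),.012,.022,.075,.12); c=np.polyfit(f2[:,1],f2[:,0],1); print('leg front x=',c, len(f2))
flat=sel((.526,-.003),.06,.045,.0555,.068); r=cv2.minAreaRect((flat[:,:2]*1000).astype(np.float32)); print(r)
bar=sel((.575,-.003),.02,.03,.091,.099); print('bar',len(bar),bar.min(0),bar.max(0))
base=sel((.54,-.0),.08,.13,.012,.018); print('base z',np.median(base[:,2])); r=cv2.minAreaRect((base[:,:2]*1000).astype(np.float32)); print(r)
E
python3 fit.py; python3 - <<'E'
import numpy as np
from scipy.optimize import least_squares
J=np.array([[.3794,1.7348,1.0285],[-.0556,2.1656,1.0322],[.3446,1.7057,1.0916],[.0101,2.1015,1.03]])
T=np.array([[.1703,-.6788,.4041],[.0471,-.4645,.4445],[-.0274,-.7026,.4432],[.5012,.0362,.4445]])
r=np.sqrt(T[:,0]**2+T[:,1]**2-.0233**2)
def f(p):
    a,h,L1,L2,ph=p; t=J[:,0]+J[:,1]+ph
    return np.r_[a+L1*np.sin(J[:,0])+L2*np.sin(t)-r, h+L1*np.cos(J[:,0])+L2*np.cos(t)-T[:,2]]
s=least_squares(f,[.1,.2,.45,.45,0]);print(s.x,s.fun)
E
```

```text
rod 296 [0.53137502 0.08315139]
top 119 [0.53105389 0.08395709 0.18982295]
stud 241 [ 0.52626825 -0.08669267]
top 11 [ 0.5264831  -0.08237706  0.09512535]
flat z 0.062007550489951324
leg top 577 [0.55543121 0.000968   0.12505404] [ 0.55168848 -0.03294465  0.11804082] [0.55989951 0.03175982 0.12798545]
leg front x= [-0.00573166  0.55682098] 488
((537.5405883789062, -1.46917724609375), (84.14373016357422, 97.31546020507812), 87.88140106201172)
bar 576 [ 0.56448574 -0.02741507  0.0910723 ] [0.57767938 0.02116507 0.09793366]
base z 0.01597374105675517
((535.2997436523438, -2.252105712890625), (230.2574462890625, 149.56707763671875), 88.07042694091797)
[4.59905903e-04 2.40609437e-01 5.50755368e-01 6.05157561e-01
 6.94852017e-02] [ 3.24319592e-06  2.38997444e-05 -4.84148946e-07 -2.66587914e-05
 -7.60492395e-06 -1.07048664e-05 -5.73456864e-08  1.83671361e-05]
```

Emit:
play_rows --steps '[0,0,0,0,0,0.35,0,0,0,0,0,0.35,0,0,0,0,0,0]'

```text
clock: 4.03
tool_pos: [0.4989, 0.0325, 0.4446]
eef_rot: [0.576, 0.589, 0.391, -0.411]
force: [0.0, -0.8, -0.5]
width: 0.998
```

```bash
python3 -c "
from h import *
st()"
```

```text
{'clock': np.float64(4.025), 'joint_positions': array([ 0.0215, -0.039 ,  2.16  , -0.0321,  0.656 ,  0.077 ]), 'tool_pos': array([0.4989, 0.0325, 0.4446]), 'eef_rot': array([ 0.5757,  0.5892,  0.391 , -0.4106]), 'force': array([ 0.038 , -0.7699, -0.4893]), 'wrist_torque': array([-0.032 ,  0.1167,  0.0313]), 'width': np.float64(0.9982)}
```

Emit:
play_rows --steps '[0,0,0,0,0.35,0,0,0,0,0,0.35,0,0,0,0,0,0,0]'

```text
clock: 4.4
tool_pos: [0.4996, 0.0325, 0.4443]
eef_rot: [0.501, 0.648, 0.483, -0.309]
force: [0.0, 0.1, -0.0]
width: 0.998
```

```bash
python3 -c "
from h import *
st()"
```

```text
{'clock': np.float64(4.4), 'joint_positions': array([-0.0326, -0.032 ,  2.1617,  0.5167,  0.7229, -0.4031]), 'tool_pos': array([0.4996, 0.0325, 0.4443]), 'eef_rot': array([ 0.5012,  0.6476,  0.4833, -0.3094]), 'force': array([ 0.0363,  0.1079, -0.0013]), 'wrist_torque': array([-0.2462,  0.1326,  0.0039]), 'width': np.float64(0.9982)}
```

```bash
cat > kin.py <<'E'
import numpy as np
from scipy.optimize import least_squares
from scipy.spatial.transform import Rotation as R
def eul(a,s): return R.from_euler(a,s).as_matrix()
C=np.array([[0,1,0],[0,0,1],[1,0,0.]])  # provisional: columns tool x,y,z in flange frame (tool x = flange z)
P0=np.array([0,.39,.551,.604,.042,.0233,.15])
LIM=np.array([[-2.77,2.77],[-.74,2.19],[0,2.66],[-1.06,4.2],[.31,2.87],[-3.08,3.08]])
def fk(q,p,C=C):
    a,h,L1,Lf,of,e,d=p
    A=eul('z',q[0]); B=A@eul('y',q[1]); D=A@eul('y',q[1]+q[2])
    F=D@eul('z',q[3])@eul('y',q[4])@eul('z',q[5])
    pos=A@[a,e,h]+B@[0,0,L1]+D@[of,0,Lf]+F@[0,0,d]
    return pos,F@C
try:
    z=np.load('kin.npz'); P=z['P']; CF=z['C']
except Exception: P=CF=None
def ik(pos,Rt,q0,n=0):
    def f(q):
        x,r=fk(q,P,CF); return np.r_[(x-pos)*1000,R.from_matrix(Rt.T@r).as_rotvec()*300]
    best=None; rng=np.random.default_rng(0)
    for k in range(n+1):
        s=np.clip(q0,LIM[:,0]+.01,LIM[:,1]-.01) if k==0 else rng.uniform(LIM[:,0],LIM[:,1])
        o=least_squares(f,s,bounds=(LIM[:,0],LIM[:,1]))
        if best is None or o.cost<best.cost-1e-6: best=o
        if best.cost<1e-3 and n==0: break
    return best.x,np.sqrt(2*best.cost)
def dirR(theta,head,jaw=0):
    """tool x pointing theta below horizontal at heading; jaw: 0 tool y horizontal; roll about tool x by jaw"""
    x=np.array([np.cos(theta)*np.cos(head),np.cos(theta)*np.sin(head),-np.sin(theta)]); y=np.array([-np.sin(head),np.cos(head),0])
    return np.c_[x,y,np.cross(x,y)]@eul('x',jaw)
E
python3 - <<'E'
from kin import *
Q=np.array([[-1.3583,.3794,1.7348,0,1.0285,-.0333],[-1.5196,-.0556,2.1656,-.0003,1.0322,-.929],[-1.6429,.3446,1.7057,.0001,1.0916,-1.785],[.0257,.0101,2.1015,.0004,1.03,.0553],[.0215,-.039,2.16,-.0321,.656,.077],[-.0326,-.032,2.1617,.5167,.7229,-.4031]])
T=np.array([[.1703,-.6788,.4041],[.0471,-.4645,.4445],[-.0274,-.7026,.4432],[.5012,.0362,.4445],[.4989,.0325,.4446],[.4996,.0325,.4443]])
E=np.array([[-.0863,-.7017,-.087,.7018],[.3326,.6239,.3331,-.6238],[.5341,.4634,.5343,-.4631],[.4924,.5075,.4926,-.5073],[.5757,.5892,.391,-.4106],[.5012,.6476,.4833,-.3094]])
Rs=R.from_quat(E[:,[1,2,3,0]]).as_matrix()
Cs=[fk(q,P0,np.eye(3))[1].T@r for q,r in zip(Q,Rs)]
for c in Cs: print(c.round(2).tolist())
Cm=np.round(np.mean(Cs,0))
for s in (1,-1):
    o=least_squares(lambda p:np.concatenate([fk(q,p)[0]-t for q,t in zip(Q,T)]),P0*[1,1,1,1,1,s,1]);print(o.x.round(4),np.abs(o.fun).max())
    if s==1: b=o
np.savez('kin.npz',P=b.x,C=Cm)
E
python3 - <<'E'
from kin import *
np.set_printoptions(precision=3,suppress=True)
hj=-.030
nx=np.array([np.cos(hj),np.sin(hj),0]); ny=np.array([-np.sin(hj),np.cos(hj),0]); nest=np.array([.5648,-.0028,.055])
pts=[('plate place',nest+nx*-.042+[0,0,.006+.047],hj),('plate high',nest+nx*-.042+[0,0,.006+.047+.14],hj),('plate pick',np.array([.480,-.338,.047]),-.06),('flip far',np.array([.70,-.12,.02]),-.17)]
for n,gp,hd in pts:
  for th in (40,45,50,55):
    for jaw in (0,np.pi):
      Rt=dirR(np.radians(th),hd,jaw); pos=gp-Rt[:,0]*.172
      res=[]
      for q0 in ([hd,.2,2.5,0,.5,1.5],[hd,.2,2.5,3.1,.5,1.5],[hd,.2,2.5,3.1,.5,-1.5],[hd,.2,2.5,1.5,.5,0],[hd,.2,2.2,0,.5,-1.5]):
        q,e=ik(pos,Rt,np.array(q0))
        if e<.5 and not any(np.abs(q-r).max()<.02 for r in res): res.append(q)
      print(n,th,round(jaw,1),*res)
E
```

```text
[[-0.0, -1.0, 0.0], [-0.0, -0.0, -1.0], [1.0, -0.0, -0.0]]
[[-0.0, -1.0, 0.0], [0.0, -0.0, -1.0], [1.0, -0.0, 0.0]]
[[0.0, -1.0, 0.0], [0.0, -0.0, -1.0], [1.0, 0.0, 0.0]]
[[-0.0, -1.0, -0.0], [0.0, 0.0, -1.0], [1.0, -0.0, 0.0]]
[[-0.0, -1.0, -0.0], [-0.0, 0.0, -1.0], [1.0, -0.0, -0.0]]
[[-0.0, -1.0, 0.0], [-0.0, -0.0, -1.0], [1.0, -0.0, -0.0]]
[3.000e-04 3.175e-01 5.509e-01 6.033e-01 4.110e-02 2.330e-02 7.800e-02] 2.6309006162961168e-05
[3.000e-04 3.175e-01 5.509e-01 6.033e-01 4.110e-02 2.330e-02 7.800e-02] 2.630901103456429e-05
plate place 40 0 [-0.058  0.281  2.495  3.098  0.507  1.591]
plate place 40 3.1 [-0.058  0.281  2.495  3.098  0.507 -1.55 ]
plate place 45 0 [-0.056  0.247  2.471  3.089  0.362  1.601]
plate place 45 3.1 [-0.056  0.247  2.471  3.089  0.362 -1.54 ]
plate place 50 0
plate place 50 3.1
plate place 55 0
plate place 55 3.1
plate high 40 0
plate high 40 3.1
plate high 45 0
plate high 45 3.1
plate high 50 0
plate high 50 3.1
plate high 55 0
plate high 55 3.1
plate pick 40 0 [-0.9    0.532  2.281  2.023  0.687  1.958]
plate pick 40 3.1 [-0.9    0.532  2.281  2.023  0.687 -1.183]
plate pick 45 0 [-0.875  0.501  2.269  1.932  0.583  2.073]
plate pick 45 3.1 [-0.875  0.501  2.269  1.932  0.583 -1.069]
plate pick 50 0 [-0.85   0.475  2.252  1.799  0.488  2.227]
plate pick 50 3.1 [-0.85   0.475  2.252  1.799  0.488 -0.915]
plate pick 55 0 [-0.824  0.456  2.232  1.604  0.408  2.44 ]
plate pick 55 3.1 [-0.824  0.456  2.232  1.604  0.408 -0.701]
flip far 40 0 [-0.215  0.649  2.114  3.07   0.494  1.606]
flip far 40 3.1 [-0.215  0.649  2.114  3.07   0.494 -1.536]
flip far 45 0 [-0.213  0.626  2.093  3.055  0.364  1.621]
flip far 45 3.1 [-0.213  0.626  2.093  3.055  0.364 -1.521]
flip far 50 0
flip far 50 3.1
flip far 55 0
flip far 55 3.1
```

```bash
cat > plan.py <<'E'
from kin import *
np.set_printoptions(precision=3,suppress=True)
VL=np.array([1.89,1.89,2.39,3.14,3.14,3.14])
hj=-.030; nx=np.array([np.cos(hj),np.sin(hj),0]); ny=np.array([-np.sin(hj),np.cos(hj),0]); nest=np.array([.5648,-.0028,.055])
def jig(x,y,z): return nest+nx*x+ny*y+np.array([0,0,z])
def cur():
    from station import monitor
    s=monitor.state(); q=s['eef_rot']; return np.array(s['tool_pos']),R.from_quat([q[1],q[2],q[3],q[0]]).as_matrix(),np.array(s['joint_positions'])
def down(psi):  # tool down, tool y at azimuth psi
    x=np.array([0,0,-1.]); y=np.array([np.cos(psi),np.sin(psi),0]); return np.c_[x,y,np.cross(x,y)]
def tcp(gp,Rt): return np.asarray(gp)-Rt[:,0]*.172
def leg(start,wps,show=True):
    """wps: list of (pos,R,nrows). prints rows, simulates IK."""
    p,Rt,q=start
    for pos,Rg,n in wps:
        dp=pos-p; rv=R.from_matrix(Rt.T@Rg).as_rotvec()
        out=[]; bad=0; vm=0
        a,b=p,Rt
        for k in range(n):
            stepR=R.from_rotvec(rv/n).as_matrix(); sh=b.T@(dp/n)
            out.append(np.r_[sh/.8,rv/n/np.radians(30)]); a=a+dp/n; b=b@stepR
            q2,e=ik(a,b,q); bad=max(bad,e); vm=max(vm,(abs(q2-q)/.125/VL).max()); q=q2
        print('rows',n,'shift mm',round(np.linalg.norm(dp)/n*1e3,1),'deg',round(np.degrees(np.linalg.norm(rv))/n,1),'ik err',round(bad,2),'v',round(vm,2),'q',q)
        if show:
            o=np.round(out,4); const=np.abs(o-o[0]).max()<2e-4
            print('   ', o[0].tolist() if const else o.tolist())
        p,Rt=pos,Rg
    return p,Rt,q
E
python3 - <<'E'
from plan import *
def scan(name,gps,hd,ths,jaws=(0,np.pi)):
  for th in ths:
    Rt=dirR(np.radians(th),hd,np.pi); best=None
    for q0 in ([hd,.2,2.5,3.1,.5,-1.5],[hd-.5,.2,2.5,1.8,.5,-1.2],[hd,.2,2.4,0,.5,1.5]):
      q=np.array(q0); L=[]
      for gp in gps:
        q,e=ik(tcp(gp,Rt),Rt,q); L.append((e,q))
      m=max(e for e,_ in L)
      if best is None or m<best[0]: best=(m,L)
    print(name,th,round(best[0],2),best[1][0][1],best[1][-1][1])
scan('place',[jig(-.042,0,.053+dz) for dz in np.linspace(0,.15,6)],hj,(10,15,20,25,30,35))
scan('pick',[np.array([.480,-.338,.047+dz]) for dz in np.linspace(0,.2,6)],-.06,(10,15,20,25,30,35,45))
scan('flip',[np.array([.36,-.30,.015+dz]) for dz in np.linspace(0,.12,6)],0,(30,35,40,45,50))
scan('flip2',[np.array([.36,-.30,.015+dz]) for dz in np.linspace(0,.12,6)],.2,(30,35,40,45,50))
E
```

```text
place 10 0.0 [-0.063  0.659  2.517  3.109  1.431 -1.572] [-0.063  0.104  2.6    3.102  0.959 -1.554]
place 15 0.0 [-0.063  0.584  2.528  3.109  1.28  -1.57 ] [-0.063  0.034  2.592  3.098  0.795 -1.548]
place 20 0.0 [-0.062  0.511  2.534  3.108  1.125 -1.567] [-0.062 -0.025  2.578  3.091  0.634 -1.541]
place 25 0.0 [-0.061  0.442  2.533  3.108  0.968 -1.565] [-0.061 -0.073  2.559  3.081  0.479 -1.53 ]
place 30 0.0 [-0.06   0.379  2.526  3.106  0.811 -1.561] [-0.06  -0.109  2.534  3.062  0.332 -1.511]
place 35 23.5 [-0.059  0.325  2.513  3.103  0.657 -1.557] [-0.064 -0.087  2.516  3.029  0.31  -1.481]
pick 10 0.0 [-1.002  0.816  2.263  2.189  1.359 -1.519] [-1.002  0.291  2.374  2.071  1.137 -1.149]
pick 15 0.0 [-0.993  0.762  2.277  2.184  1.249 -1.484] [-0.993  0.24   2.37   2.01   1.03  -1.076]
pick 20 0.0 [-0.98   0.71   2.287  2.173  1.137 -1.444] [-0.98   0.194  2.362  1.936  0.928 -0.989]
pick 25 0.0 [-0.963  0.659  2.292  2.155  1.023 -1.396] [-0.963  0.154  2.349  1.843  0.832 -0.886]
pick 30 0.0 [-0.944  0.613  2.293  2.127  0.909 -1.34 ] [-0.944  0.121  2.333  1.729  0.746 -
[... 511 characters left out ...]
 45 0.0 [-1.089  0.532  2.424  1.867  0.714 -1.318] [-1.089  0.174  2.464  1.485  0.68  -0.823]
flip 50 0.0 [-1.049  0.492  2.417  1.809  0.611 -1.215] [-1.049  0.145  2.448  1.348  0.608 -0.657]
flip2 30 0.0 [-1.226  0.685  2.349  1.652  1.035 -1.447] [-1.226  0.347  2.416  1.49   1.035 -1.13 ]
flip2 35 0.0 [-1.195  0.635  2.359  1.641  0.942 -1.39 ] [-1.195  0.298  2.415  1.437  0.951 -1.044]
flip2 40 0.0 [-1.161  0.588  2.365  1.619  0.848 -1.323] [-1.161  0.254  2.412  1.37   0.87  -0.944]
flip2 45 0.0 [-1.123  0.545  2.367  1.583  0.755 -1.244] [-1.123  0.216  2.405  1.285  0.796 -0.83 ]
flip2 50 0.0 [-1.083  0.507  2.366  1.527  0.665 -1.146] [-1.083  0.185  2.395  1.18   0.729 -0.698]
```

```bash
python3 - <<'E'
from plan import *
P=np.vstack([np.load(f).reshape(-1,3) for f in('scene1.npy','top1.npy')]); P=P[np.isfinite(P[:,2])]
P=P[P[:,2]<.3]
print('cols y:',np.arange(-.2,-.48,-.02).round(2))
for x in np.arange(.5,.14,-.02):
    print(round(x,2),[int(1000*k[:,2].max()) if len(k:=P[(abs(P[:,0]-x)<.01)&(abs(P[:,1]-y)<.01)]) else -1 for y in np.arange(-.2,-.48,-.02)])
s=cur(); D=down(-.02); g=np.array([.5555,-.0006,.119])
a=leg(s,[(tcp(g+[0,0,.09],D),D,6),(tcp(g,D),D,5)])
H=.1; D2=down(H); sp=np.array([.36,-.30,.119])
b=leg(a,[(tcp(g+[0,0,.09],D),D,3),(tcp(sp+[0,0,.09-.055],D2),D2,14),(tcp(sp-[0,0,.050],D2),D2,3)])
E
```

```text
cols y: [-0.2  -0.22 -0.24 -0.26 -0.28 -0.3  -0.32 -0.34 -0.36 -0.38 -0.4  -0.42
 -0.44 -0.46]
0.5 [11, 15, 32, 37, 19, 20, 18, 60, 17, 16, 19, 16, 14, 9]
0.48 [11, 7, 33, 34, 17, 19, 46, 58, 17, 17, 16, 12, 10, 8]
0.46 [5, 10, 12, 7, 13, 14, 55, 57, 18, 16, 19, 19, 17, 7]
0.44 [17, 18, 7, 8, 6, 10, 8, 8, 8, 8, 8, 8, 10, 9]
0.42 [17, 15, 10, 10, 9, 10, 7, 7, 8, 7, 9, 6, 7, 10]
0.4 [12, 13, 10, 9, 9, 9, 9, 6, 10, 9, 9, 7, 8, 8]
0.38 [76, 74, 6, 6, 9, 8, 13, 6, 11, 10, 13, 12, 10, 7]
0.36 [69, 6, 7, 8, 11, 10, 7, 8, 7, 7, 10, 9, 10, 11]
0.34 [7, 7, 5, 9, 12, 9, 15, 8, 15, 6, 8, 8, 10, 10]
0.32 [11, 7, 9, 9, 6, 11, 7, 7, 9, 7, 13, 5, 5, 8]
0.3 [7, 8, 10, 9, 8, 10, 9, 8, 10, 7, 6, 7, 9, 10]
0.28 [7, 7, 10, 8, 11, 8, 7, 9, 9, 7, 7, 12, 12, 8]
0.26 [6, 5, 9, 6, 8, 8, 7, 6, 8, 11, 9, 12, 8, 5]
0.24 [9, 9, 11, 9, 7, 11, 10, 9, 9, 7, 9, 12, 10, 6]
0.22 [9, 8, 17, 10, 9, 9, 10, 9, 10, 12, 11, 8, 8, 129]
0.2 [12, 10, 10, 9, 6, 7, 8, 7, 8, 8, 8, 10, 9, 125]
0.18 [9, 9, 8, 9, 9, 8, 6, 9, 7, 7, 7, 8, 8, 127]
0.16 [9, 9, 13, 9, 9, 7, 8, 7, 10, 9, 6, 7, 7, 126]
rows 6 shift mm 15.1 deg 4.6 ik err 0.
[... 805 characters left out ...]
 -0.0164, 0.0, 0.0], [0.0049, -0.0174, 0.0268, -0.0164, 0.0, 0.0], [0.0049, -0.0176, 0.0266, -0.0164, 0.0, 0.0], [0.0049, -0.0178, 0.0265, -0.0164, 0.0, 0.0], [0.0049, -0.0181, 0.0263, -0.0164, 0.0, 0.0], [0.0049, -0.0183, 0.0262, -0.0164, 0.0, 0.0], [0.0049, -0.0185, 0.026, -0.0164, 0.0, 0.0], [0.0049, -0.0187, 0.0259, -0.0164, 0.0, 0.0], [0.0049, -0.019, 0.0257, -0.0164, 0.0, 0.0], [0.0049, -0.0192, 0.0255, -0.0164, 0.0, 0.0], [0.0049, -0.0194, 0.0254, -0.0164, 0.0, 0.0], [0.0049, -0.0196, 0.0252, -0.0164, 0.0, 0.0], [0.0049, -0.0198, 0.025, -0.0164, 0.0, 0.0]]
rows 3 shift mm 28.3 deg 0.0 ik err 0.0 v 0.25 q [-0.744  0.305  2.245 -0.     0.591 -0.844]
    [0.0354, 0.0, 0.0, 0.0, 0.0, 0.0]
```

Emit:
play_rows --steps '[0.0135,0.0065,0.0115,0.015,-0.104,-0.1135,0.0137,0.0074,0.0108,0.015,-0.104,-0.1135,0.0138,0.0083,0.01,0.015,-0.104,-0.1135,0.0138,0.0092,0.009,0.015,-0.104,-0.1135,0.0137,0.01,0.0083,0.015,-0.104,-0.1135,0.0135,0.011,0.0075,0.015,-0.104,-0.1135,0,0,0,0,0,0]' --gripper 1

```text
clock: 5.28
tool_pos: [0.5562, -0.0001, 0.3806]
eef_rot: [-0.497, -0.504, -0.493, 0.506]
force: [-0.3, -0.6, -0.5]
width: 1.004
```

```bash
cat > leglook.py <<'E'
E
python3 - <<'E'
from h import *
import plan
p,d,W=cloud('wrist'); np.save('wrist2.npy',W)
P=W.reshape(-1,3); P=P[np.isfinite(P[:,2])]
a=P[(abs(P[:,0]-.556)<.02)&(abs(P[:,1])<.04)]
t=a[(a[:,2]>.1225)&(a[:,2]<.13)]; print(len(t),t.mean(0),t.min(0),t.max(0), np.percentile(t[:,0],[3,50,97]))
for lo,hi in((-.03,-.015),(-.015,0),(0,.015),(.015,.03)):
    k=t[(t[:,1]>lo)&(t[:,1]<hi)]; print(lo,len(k),np.percentile(k[:,0],[3,97]).round(4) if len(k)>3 else 0)
s=plan.cur(); print(s[0],s[2])
D=plan.down(-.02); plan.leg(s,[(plan.tcp([.5555,-.0006,.119],D),D,6)])
E
```

```text
766 [0.556 0.003 0.126] [ 0.552 -0.032  0.123] [0.56  0.032 0.128] [0.553 0.556 0.56 ]
-0.03 153 [0.553 0.558]
-0.015 166 [0.553 0.558]
0 173 [0.554 0.558]
0.015 218 [0.554 0.56 ]
[0.556 0.    0.381] [-0.041  0.185  2.04  -0.004  0.913 -0.019]
rows 6 shift mm 15.0 deg 0.0 ik err 0.0 v 0.11 q [-0.043  0.324  2.072  0.     0.746 -0.023]
    [0.0188, -0.0002, 0.0001, 0.0002, 0.0011, -0.001]
```

Emit:
play_rows --steps '[0.0188,0,0,0,0,0,0.0188,0,0,0,0,0,0.0188,0,0,0,0,0,0.0188,0,0,0,0,0,0.0188,0,0,0.01,0,0,0.0183,0,0,0,0,0,0,0,0,0,0,0]'

```text
clock: 6.2
tool_pos: [0.5561, 0.0002, 0.2901]
eef_rot: [0.495, 0.506, 0.493, -0.506]
force: [0.9, -0.3, -0.0]
width: 1.001
```

Emit:
play_rows --steps '[0,0,0,0,0,0,0,0,0,0,0,0,0,0,0,0,0,0,0,0,0,0,0,0,0,0,0,0,0,0]' --gripper -1

```text
clock: 6.82
tool_pos: [0.5564, 0.0002, 0.2915]
eef_rot: [0.495, 0.507, 0.493, -0.505]
force: [0.1, -0.0, -0.7]
width: 0.486
```

Emit:
play_rows --steps '[0,0,0,0,0,0,0,0,0,0,0,0,0,0,0,0,0,0,0,0,0,0,0,0,0,0,0,0,0,0,0,0,0,0,0,0]'

```text
clock: 7.58
tool_pos: [0.5564, 0.0002, 0.2914]
eef_rot: [0.495, 0.507, 0.493, -0.505]
force: [0.1, -0.7, 1.0]
width: 0.064
```

Emit:
play_rows --steps '[-0.0188,0,0,0,0,0,-0.0188,0,0,0,0,0,-0.03,0,0,0,0,0,-0.03,0,0,0,0,0,-0.03,0,0,0,0,0,0,0,0,0,0,0]'

```text
clock: 8.32
tool_pos: [0.5564, 0.0003, 0.3958]
eef_rot: [0.496, 0.508, 0.492, -0.504]
force: [0.2, 0.3, -4.1]
width: 0.062
```

```bash
python3 - <<'E'
from plan import *
H=.1; D2=down(H); sp=np.array([.36,-.30,0])
s=cur(); print(s[0],s[2])
leg(s,[(tcp(sp+[0,0,.13],D2),D2,12),(tcp(sp+[0,0,.069],D2),D2,3)])
E
```

```text
[0.556 0.    0.396] [-0.041  0.165  2.033 -0.     0.936 -0.017]
rows 12 shift mm 30.9 deg 0.6 ik err 0.0 v 0.27 q [-0.744  0.181  2.237 -0.     0.723 -0.844]
    [[0.0096, -0.0198, 0.0318, -0.0197, 0.0002, -0.0012], [0.0096, -0.0201, 0.0316, -0.0197, 0.0002, -0.0012], [0.0097, -0.0204, 0.0313, -0.0197, 0.0002, -0.0012], [0.0097, -0.0207, 0.0311, -0.0197, 0.0002, -0.0012], [0.0097, -0.021, 0.0309, -0.0197, 0.0002, -0.0012], [0.0097, -0.0214, 0.0307, -0.0197, 0.0002, -0.0012], [0.0097, -0.0217, 0.0305, -0.0197, 0.0002, -0.0012], [0.0097, -0.022, 0.0303, -0.0197, 0.0002, -0.0012], [0.0097, -0.0223, 0.03, -0.0197, 0.0002, -0.0012], [0.0097, -0.0226, 0.0298, -0.0197, 0.0002, -0.0012], [0.0098, -0.0229, 0.0296, -0.0197, 0.0002, -0.0012], [0.0098, -0.0232, 0.0293, -0.0197, 0.0002, -0.0012]]
rows 3 shift mm 20.3 deg 0.0 ik err 0.0 v 0.18 q [-0.744  0.305  2.245 -0.     0.591 -0.844]
    [0.0254, 0.0, 0.0, 0.0, 0.0, 0.0]
```

Emit:
play_rows --steps '[0.004,-0.0198,0.0318,-0.02,0,0,0.004,-0.02,0.0316,-0.02,0,0,0.004,-0.0204,0.0313,-0.02,0,0,0.004,-0.0207,0.0311,-0.02,0,0,0.004,-0.021,0.031,-0.02,0,0,0.004,-0.0214,0.0307,-0.02,0,0,0.004,-0.0217,0.0305,-0.02,0,0,0.004,-0.022,0.0303,-0.02,0,0,0.02,-0.0223,0.03,-0.02,0,0,0.021,-0.0226,0.0298,-0.02,0,0,0.021,-0.023,0.0296,-0.02,0,0,0.021,-0.0232,0.0293,-0.02,0,0]'

```text
clock: 9.82
tool_pos: [0.3588, -0.3008, 0.2999]
eef_rot: [0.526, 0.475, 0.524, -0.473]
force: [1.1, -0.2, -4.8]
width: 0.067
```

Emit:
play_rows --steps '[0.0254,0,0,0,0,0,0.0254,0,0,0,0,0,0.02,0,0,0,0,0,0.003,0,0,0,0,0,0,0,0,0,0,0]'

```text
clock: 10.45
tool_pos: [0.3601, -0.3004, 0.242]
eef_rot: [0.526, 0.475, 0.524, -0.473]
force: [-0.5, 0.3, -3.7]
width: 0.062
```

Emit:
play_rows --steps '[0.003,0,0,0,0,0,0.0025,0,0,0,0,0,0,0,0,0,0,0]'

```text
clock: 10.82
tool_pos: [0.36, -0.3004, 0.2375]
eef_rot: [0.526, 0.475, 0.524, -0.473]
force: [0.6, 0.3, -3.0]
width: 0.067
```

Emit:
play_rows --steps '[0.0013,0,0,0,0,0,0,0,0,0,0,0]'

```text
clock: 11.08
tool_pos: [0.3601, -0.3005, 0.2365]
eef_rot: [0.526, 0.475, 0.524, -0.473]
force: [-0.5, 0.2, -1.0]
width: 0.065
```

Emit:
play_rows --steps '[0.001,0,0,0,0,0,0,0,0,0,0,0]'

```text
clock: 11.32
tool_pos: [0.3602, -0.3005, 0.2364]
eef_rot: [0.526, 0.475, 0.524, -0.473]
force: [-2.2, 5.6, 17.2]
width: 0.072
```

Emit:
play_rows --steps '[0,0,0,0,0,0,0,0,0,0,0,0,0,0,0,0,0,0,0,0,0,0,0,0]' --gripper -0.3

```text
clock: 11.82
tool_pos: [0.36, -0.3004, 0.2356]
eef_rot: [0.526, 0.475, 0.524, -0.473]
force: [0.1, -0.6, -0.3]
width: 0.35
```

Emit:
play_rows --steps '[-0.02,0,0,0,0,0,-0.05,0,0,0,0,0,-0.06,0,0,0,0,0,-0.06,0,0,0,0,0,0,0,0,0,0,0]'

```text
clock: 12.45
tool_pos: [0.3599, -0.3008, 0.3921]
eef_rot: [0.528, 0.475, 0.521, -0.473]
force: [-0.6, -0.0, -0.0]
width: 0.352
```

```bash
cat > ang.py <<'E'
from h import *
def angfit(W,c,zb,rad=.075):
    """angle standing on bench: returns pieces"""
    P=W.reshape(-1,3); P=P[np.isfinite(P[:,2])]; P=P[np.hypot(P[:,0]-c[0],P[:,1]-c[1])<rad]
    t=P[(P[:,2]>zb+.067)&(P[:,2]<zb+.074)]
    r=cv2.minAreaRect((t[:,:2]*1000).astype(np.float32)); print('top of leg',len(t),r,t[:,:2].mean(0),t[:,2].max())
    f=P[(P[:,2]>zb+.004)&(P[:,2]<zb+.012)]
    if len(f)>10: r=cv2.minAreaRect((f[:,:2]*1000).astype(np.float32)); print('flat',len(f),r)
E
python3 - <<'E'
from ang import *
import plan
p,d,W=cloud('wrist','w3.png'); np.save('wrist3.npy',W)
angfit(W,(.36,-.30),0)
s=plan.cur();print(s[0],s[2])
E
```

```text
top of leg 443 ((360.8987731933594, -301.4385986328125), (4.352967262268066, 64.30674743652344), 5.760372161865234) [ 0.361 -0.301] 0.07307876376520545
flat 3712 ((347.0270690917969, -307.3782043457031), (106.65003204345703, 75.25875854492188), 3.664638042449951)
[ 0.359 -0.3    0.39 ] [-0.746  0.025  2.201  0.003  0.908 -0.85 ]
```

View pics/w3.png

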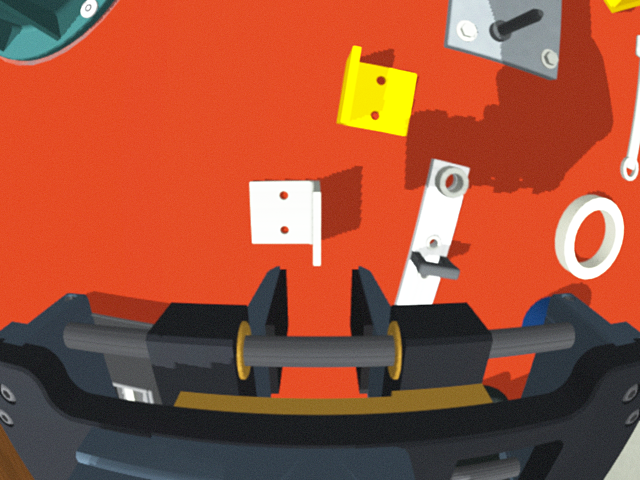

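The view shows the grey angle alone on the bench, heel leg at (317,222), drilled leg flat to the left, and nothing near it. The measured pose matches the expected sizes. Next is the 45° grasp for the flip.

```bash
python3 - <<'E'
from plan import *
s=cur(); H=.1; hd=np.array([np.cos(H),np.sin(H),0]); heel=np.array([.364,-.3011,0]); up=np.array([0,0,1.])
for jaw in (np.pi,0):
  print('jaw',jaw)
  F=dirR(np.pi/4,H,jaw)
  g=heel-.0274*hd+.0274*up; back=g-F[:,0]*.13
  try: leg(s,[(tcp(back,F),F,16),(tcp(g,F),F,6)],show=(jaw>0))
  except Exception as e: print(e)
E
```

```text
jaw 3.141592653589793
rows 16 shift mm 17.5 deg 6.2 ik err 0.0 v 0.21 q [-1.433  0.203  2.488  1.189  0.866 -0.962]
    [[0.0115, -0.0186, 0.0, 0.1775, 0.073, 0.0724], [0.0108, -0.0189, 0.0022, 0.1775, 0.073, 0.0724], [0.0099, -0.019, 0.0043, 0.1775, 0.073, 0.0724], [0.009, -0.0188, 0.0065, 0.1775, 0.073, 0.0724], [0.008, -0.0184, 0.0085, 0.1775, 0.073, 0.0724], [0.007, -0.0178, 0.0105, 0.1775, 0.073, 0.0724], [0.0059, -0.017, 0.0124, 0.1775, 0.073, 0.0724], [0.0047, -0.016, 0.0141, 0.1775, 0.073, 0.0724], [0.0036, -0.0148, 0.0157, 0.1775, 0.073, 0.0724], [0.0024, -0.0134, 0.0171, 0.1775, 0.073, 0.0724], [0.0013, -0.0118, 0.0183, 0.1775, 0.073, 0.0724], [0.0001, -0.01, 0.0194, 0.1775, 0.073, 0.0724], [-0.001, -0.0082, 0.0202, 0.1775, 0.073, 0.0724], [-0.002, -0.0062, 0.0208, 0.1775, 0.073, 0.0724], [-0.0031, -0.0042, 0.0212, 0.1775, 0.073, 0.0724], [-0.004, -0.0021, 0.0214, 0.1775, 0.073, 0.0724]]
rows 6 shift mm 21.7 deg 0.0 ik err 0.0 v 0.21 q [-1.172  0.498  2.417  1.637  0.744 -1.249]
    [0.0271, 0.0, -0.0, 0.0, 0.0, 0.0]
jaw 0
rows 16 shift mm 17.5 deg 6.1 ik err 167.11 v 0.74 q [-1.188 -0.033  2.479  0.628  0.68  -3.08 ]
rows 6 shift mm 21.7 deg 0.0 ik err 177.38 v 0.23 q [-0.983  0.279  2.386  0.69   0.431 -3.08 ]
```

Emit:
play_rows --steps '[0.0115,-0.0186,0.0,0.1775,0.073,0.0724,0.0108,-0.0189,0.0022,0.1775,0.073,0.0724,0.0099,-0.019,0.0043,0.1775,0.073,0.0724,0.009,-0.0188,0.0065,0.1775,0.073,0.0724,0.008,-0.0184,0.0085,0.1775,0.073,0.0724,0.007,-0.0178,0.0105,0.1775,0.073,0.0724,0.0059,-0.017,0.0124,0.1775,0.073,0.0724,0.0047,-0.016,0.0141,0.1775,0.073,0.0724]' --gripper 1

```text
clock: 13.5
tool_pos: [0.2408, -0.3121, 0.3125]
eef_rot: [0.297, 0.769, 0.313, -0.471]
force: [0.7, 0.2, -1.4]
width: 0.998
```

Emit:
play_rows --steps '[0.0036,-0.0148,0.0157,0.1775,0.073,0.0724,0.0024,-0.0134,0.0171,0.1775,0.073,0.0724,0.0013,-0.0118,0.0183,0.1775,0.073,0.0724,0.0,-0.01,0.0194,0.1775,0.073,0.0724,-0.001,-0.0082,0.0202,0.1775,0.073,0.0724,-0.002,-0.0062,0.0208,0.1775,0.073,0.0724,-0.0031,-0.0042,0.0212,0.1775,0.073,0.0724,-0.004,-0.0021,0.0214,0.1775,0.073,0.0724,0,0,0,0,0,0,0,0,0,0,0,0]'

```text
clock: 14.75
tool_pos: [0.1239, -0.3245, 0.2393]
eef_rot: [0.018, 0.922, 0.048, -0.384]
force: [0.4, 0.5, 1.2]
width: 1.0
```

```bash
python3 - <<'E'
from plan import *
s=cur(); H=.1; hd=np.array([np.cos(H),np.sin(H),0]); heel=np.array([.364,-.3011,0]); up=np.array([0,0,1.])
F=dirR(np.pi/4,H,np.pi); g=heel-.0274*hd+.0274*up; back=g-F[:,0]*.05
print(s[0],s[2],tcp(g,F))
leg(s,[(tcp(back,F),F,4),(tcp(g,F),F,4)])
E
```

```text
[ 0.124 -0.324  0.239] [-1.433  0.207  2.488  1.185  0.863 -0.962] [ 0.216 -0.316  0.149]
rows 4 shift mm 19.8 deg 0.1 ik err 0.0 v 0.19 q [-1.269  0.386  2.454  1.464  0.771 -1.14 ]
    [0.0247, 0.0003, -0.0005, -0.0005, 0.0018, 0.0016]
rows 4 shift mm 12.5 deg 0.0 ik err 0.0 v 0.12 q [-1.172  0.498  2.417  1.637  0.744 -1.249]
    [0.0156, 0.0, -0.0, 0.0, 0.0, 0.0]
```

Emit:
play_rows --steps '[0.0247,0.0003,-0.0005,0,0.0018,0.0016,0.0247,0.0003,-0.0005,0,0.0018,0.0016,0.0247,0.0003,-0.0005,0,0.0018,0.0016,0.0247,0.0003,-0.0005,0,0.0018,0.0016,0.0156,0,0,0,0,0,0.0156,0,0,0,0,0,0.0156,0,0,0,0,0,0.0156,0,0,0,0,0,0,0,0,0,0,0,0,0,0,0,0,0]'

```text
clock: 16.0
tool_pos: [0.2157, -0.3163, 0.1496]
eef_rot: [0.019, 0.923, 0.046, -0.382]
force: [0.5, -0.4, -0.1]
width: 0.997
```

```bash
python3 - <<'E'
from plan import *
from h import *
p,d,W=cloud('wrist','w4.png')
s=cur(); H=.1; hd=np.array([np.cos(H),np.sin(H),0]); heel=np.array([.364,-.3011,0]); up=np.array([0,0,1.])
F=dirR(np.pi/4,H,np.pi); g=heel-.0274*hd+.0274*up
print(s[0],s[2],tcp(g,F)); leg(s,[(tcp(g,F),F,1)])
E
```

```text
[ 0.216 -0.316  0.15 ] [-1.173  0.497  2.416  1.635  0.744 -1.246] [ 0.216 -0.316  0.149]
rows 1 shift mm 0.8 deg 0.1 ik err 0.0 v 0.01 q [-1.172  0.498  2.417  1.637  0.744 -1.249]
    [0.0007, -0.0005, 0.0004, -0.0025, -0.0016, -0.0022]
```

View pics/w4.png

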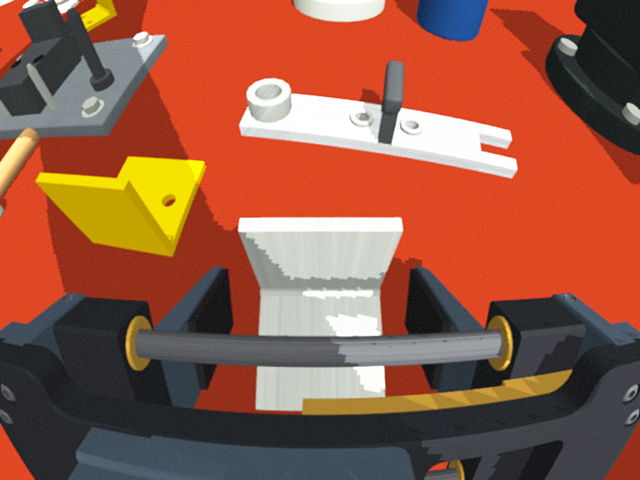

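The angle sits symmetrically between the open fingers, which straddle the bend at about (320,290). I go in 1 mm deeper and close.

Emit:
play_rows --steps '[0.002,-0.0005,0.0004,0,0,0,0,0,0,0,0,0]'

```text
clock: 16.3
tool_pos: [0.2164, -0.3159, 0.148]
eef_rot: [0.018, 0.923, 0.045, -0.382]
force: [-0.3, 0.1, 0.5]
width: 0.999
```

Emit:
play_rows --steps '[0,0,0,0,0,0,0,0,0,0,0,0,0,0,0,0,0,0,0,0,0,0,0,0,0,0,0,0,0,0,0,0,0,0,0,0]' --gripper -1

```text
clock: 17.05
tool_pos: [0.2164, -0.316, 0.1479]
eef_rot: [0.018, 0.923, 0.045, -0.382]
force: [-0.1, -0.3, 0.0]
width: 0.684
```

```bash
python3 - <<'E'
from plan import *
s=cur(); p,Rt,q=s; print(p,q)
up=np.array([0,0,1.])
Rf=Rt@eul('x',np.pi)
m=leg(s,[(p+.01*up,Rt,2),(p+.08*up,Rt,3)])
a=m
for k in range(1,4):
    a=leg(a,[(p+.08*up,Rt@eul('x',k*np.pi/3),6)],show=k==1)
leg(a,[(p+.006*up,Rf,4)])
E
```

```text
[ 0.216 -0.316  0.148] [-1.17   0.502  2.415  1.643  0.744 -1.251]
rows 2 shift mm 5.0 deg 0.0 ik err 0.0 v 0.06 q [-1.17   0.473  2.422  1.618  0.743 -1.217]
    [-0.0044, -0.0, -0.0044, 0.0, 0.0, 0.0]
rows 3 shift mm 23.3 deg 0.0 ik err 0.0 v 0.29 q [-1.17   0.267  2.446  1.422  0.752 -0.95 ]
    [-0.0206, -0.0, -0.0206, 0.0, 0.0, 0.0]
rows 6 shift mm 0.0 deg 10.0 ik err 0.0 v 0.44 q [-1.17   0.267  2.446  1.422  0.752  0.097]
    [0.0, 0.0, 0.0, 0.3333, -0.0, -0.0]
rows 6 shift mm 0.0 deg 10.0 ik err 0.0 v 0.44 q [-1.17   0.267  2.446  1.422  0.752  1.144]
rows 6 shift mm 0.0 deg 10.0 ik err 0.0 v 0.44 q [-1.17   0.267  2.446  1.422  0.752  2.191]
rows 4 shift mm 18.5 deg 0.0 ik err 0.0 v 0.23 q [-1.17   0.484  2.42   1.628  0.743  1.91 ]
    [0.0163, -0.0, -0.0164, 0.0, 0.0, 0.0]
```

Emit:
play_rows --steps '[-0.0044,0,-0.0044,0,0,0,-0.0044,0,-0.0044,0,0,0,-0.01,0,-0.01,0,0,0,0,0,0,0,0,0,0,0,0,0,0,0]'

```text
clock: 17.68
tool_pos: [0.2164, -0.3159, 0.1691]
eef_rot: [0.018, 0.923, 0.045, -0.382]
force: [0.3, 0.7, -3.6]
width: 0.684
```

```bash
python3 - <<'E'
from h import *
p,d,W=cloud('wrist','w5.png'); st()
E
```

```text
{'clock': np.float64(17.725), 'joint_positions': array([-1.1699,  0.4398,  2.4266,  1.5867,  0.7417, -1.1753]), 'tool_pos': array([ 0.2164, -0.3158,  0.169 ]), 'eef_rot': array([ 0.0182,  0.9229,  0.0452, -0.382 ]), 'force': array([ 0.3146,  0.1645, -4.2595]), 'wrist_torque': array([-0.1304,  0.9258, -0.0202]), 'width': np.float64(0.6847)}
```

View pics/w5.png

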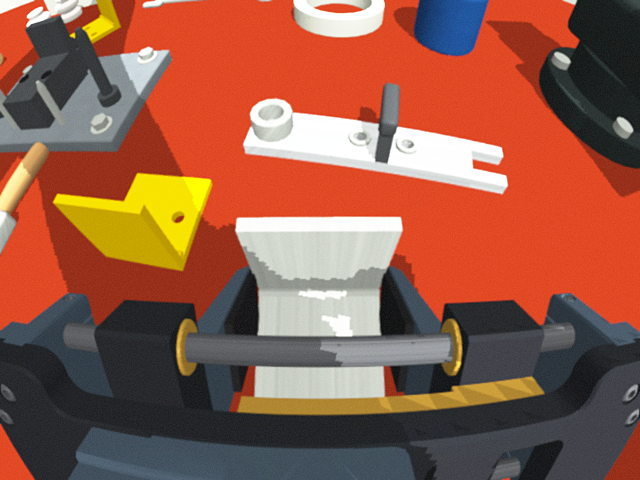

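The angle is lifted and held, with its orientation in the picture unchanged. Now I raise it and roll it half a turn.

Emit:
play_rows --steps '[-0.017,0,-0.017,0,0,0,-0.017,0,-0.017,0,0,0,-0.017,0,-0.017,0,0,0,0,0,0,0.2,0,0,0,0,0,0.3,0,0,0,0,0,0.3,0,0,0,0,0,0.3,0,0,0,0,0,0.3,0,0,0,0,0,0.3,0,0,0,0,0,0.3,0,0,0,0,0,0.3,0,0,0,0,0,0.3,0,0]'

```text
clock: 19.23
tool_pos: [0.2163, -0.3158, 0.2264]
eef_rot: [-0.569, 0.727, -0.206, -0.325]
force: [0.0, -0.4, -3.9]
width: 0.681
```

Emit:
play_rows --steps '[0,0,0,0.3,0,0,0,0,0,0.3,0,0,0,0,0,0.3,0,0,0,0,0,0.3,0,0,0,0,0,0.3,0,0,0,0,0,0.3,0,0,0,0,0,0.3,0,0,0,0,0,0.3,0,0,0,0,0,0.3,0,0,0,0,0,0.3,0,0,0,0,0,0.2,0,0,0,0,0,0.2,0,0]'

```text
clock: 20.72
tool_pos: [0.2163, -0.3158, 0.2264]
eef_rot: [0.923, -0.016, 0.382, 0.045]
force: [0.4, 0.2, -3.4]
width: 0.685
```

```bash
python3 - <<'E'
from plan import *
s=cur(); p,Rt,q=s; print(p,q,s[1][:,0],s[1][:,1])
F=dirR(np.pi/4,.1,0); t=np.array([.2164,-.3159,.1479])
leg(s,[(t+[0,0,.02],F,4),(t+[0,0,.003],F,3)])
E
```

```text
[ 0.216 -0.316  0.226] [-1.17   0.271  2.446  1.424  0.752  2.191] [ 0.704  0.07  -0.707] [-0.095  0.995  0.004]
rows 4 shift mm 14.6 deg 0.1 ik err 0.0 v 0.18 q [-1.17   0.443  2.427  1.588  0.742  1.961]
    [0.013, -0.0001, -0.0129, -0.003, 0.0002, 0.0002]
rows 3 shift mm 5.7 deg 0.0 ik err 0.0 v 0.07 q [-1.17   0.493  2.418  1.633  0.743  1.899]
    [0.005, 0.0, -0.005, 0.0, 0.0, 0.0]
```

Emit:
play_rows --steps '[0.013,0,-0.013,0,0,0,0.013,0,-0.013,0,0,0,0.013,0,-0.013,0,0,0,0.013,0,-0.013,0,0,0,0.005,0,-0.005,0,0,0,0.005,0,-0.005,0,0,0,0.005,0,-0.005,0,0,0,0,0,0,0,0,0,0,0,0,0,0,0]'

```text
clock: 21.85
tool_pos: [0.2165, -0.316, 0.1512]
eef_rot: [0.923, -0.018, 0.382, 0.045]
force: [0.3, 0.4, -3.4]
width: 0.686
```

Emit:
play_rows --steps '[0.0009,0,-0.0009,0,0,0,0.0009,0,-0.0009,0,0,0,0,0,0,0,0,0]'

```text
clock: 22.22
tool_pos: [0.2164, -0.3159, 0.149]
eef_rot: [0.923, -0.018, 0.382, 0.045]
force: [-0.2, -0.3, -3.7]
width: 0.68
```

Emit:
play_rows --steps '[0.0007,0,-0.0007,0,0,0,0,0,0,0,0,0]'

```text
clock: 22.48
tool_pos: [0.2165, -0.3159, 0.1482]
eef_rot: [0.923, -0.018, 0.382, 0.045]
force: [-0.2, 0.5, -2.9]
width: 0.682
```

Emit:
play_rows --steps '[0.0005,0,-0.0005,0,0,0,0,0,0,0,0,0]'

```text
clock: 22.72
tool_pos: [0.2164, -0.3159, 0.1478]
eef_rot: [0.923, -0.018, 0.381, 0.045]
force: [-3.3, -0.3, 5.0]
width: 0.684
```

Emit:
play_rows --steps '[0,0,0,0,0,0,0,0,0,0,0,0,0,0,0,0,0,0]' --gripper 1

```text
clock: 23.1
tool_pos: [0.2165, -0.3159, 0.1476]
eef_rot: [0.923, -0.018, 0.382, 0.045]
force: [-0.1, 0.5, -0.1]
width: 0.98
```

Emit:
play_rows --steps '[-0.02,0,0,0,0,0,-0.04,0,0,0,0,0,-0.05,0,0,0,0,0,-0.05,0,0,0,0,0,0,0,0,0,0,0]'

```text
clock: 23.72
tool_pos: [0.1253, -0.3254, 0.2395]
eef_rot: [0.923, -0.019, 0.382, 0.043]
force: [0.3, 0.4, 0.2]
width: 0.999
```

```bash
python3 - <<'E'
from plan import *
s=cur(); p,Rt,q=s; print(p,q)
# back to tool-down, tool y along heading .1 above the standing leg
D=down(.1); g=np.array([.361,-.3014,.064]); 
for D,n in((down(.1),'a'),(down(.1+np.pi),'b')):
  print(n); leg(s,[(tcp(g+[0,0,.11],D),D,18)],show=True)
E
```

```text
[ 0.125 -0.325  0.239] [-1.43   0.208  2.487  1.201  0.861  2.172]
a
rows 18 shift mm 14.4 deg 5.5 ik err 243.97 v 0.49 q [-0.835  0.296  2.403  2.228  0.31   3.08 ]
    [[0.0064, 0.0001, 0.0169, 0.1569, 0.0656, -0.0648], [0.0058, 0.0017, 0.017, 0.1569, 0.0656, -0.0648], [0.0051, 0.0033, 0.017, 0.1569, 0.0656, -0.0648], [0.0044, 0.0048, 0.0168, 0.1569, 0.0656, -0.0648], [0.0037, 0.0063, 0.0165, 0.1569, 0.0656, -0.0648], [0.0029, 0.0078, 0.016, 0.1569, 0.0656, -0.0648], [0.002, 0.0091, 0.0154, 0.1569, 0.0656, -0.0648], [0.0012, 0.0104, 0.0147, 0.1569, 0.0656, -0.0648], [0.0003, 0.0116, 0.0138, 0.1569, 0.0656, -0.0648], [-0.0005, 0.0127, 0.0128, 0.1569, 0.0656, -0.0648], [-0.0014, 0.0137, 0.0117, 0.1569, 0.0656, -0.0648], [-0.0023, 0.0145, 0.0104, 0.1569, 0.0656, -0.0648], [-0.0031, 0.0152, 0.0091, 0.1569, 0.0656, -0.0648], [-0.0039, 0.0158, 0.0077, 0.1569, 0.0656, -0.0648], [-0.0047, 0.0162, 0.0063, 0.1569, 0.0656, -0.0648], [-0.0055, 0.0165, 0.0047, 0.1569, 0.0656, -0.0648], [-0.0062, 0.0167, 0.0032, 0.1569, 0.0656, -0.0648], [-0.0068, 0.0166, 0.0016, 0.1569, 0.0656, -0.0648]]
b
rows
[... 335 characters left out ...]
0.0649, 0.0656], [0.0029, -0.0077, 0.0161, -0.1576, 0.0649, 0.0656], [0.0021, -0.009, 0.0155, -0.1576, 0.0649, 0.0656], [0.0012, -0.0103, 0.0147, -0.1576, 0.0649, 0.0656], [0.0004, -0.0116, 0.0138, -0.1576, 0.0649, 0.0656], [-0.0005, -0.0127, 0.0128, -0.1576, 0.0649, 0.0656], [-0.0014, -0.0136, 0.0117, -0.1576, 0.0649, 0.0656], [-0.0022, -0.0145, 0.0105, -0.1576, 0.0649, 0.0656], [-0.0031, -0.0152, 0.0092, -0.1576, 0.0649, 0.0656], [-0.0039, -0.0158, 0.0078, -0.1576, 0.0649, 0.0656], [-0.0047, -0.0162, 0.0063, -0.1576, 0.0649, 0.0656], [-0.0054, -0.0165, 0.0048, -0.1576, 0.0649, 0.0656], [-0.0061, -0.0166, 0.0032, -0.1576, 0.0649, 0.0656], [-0.0068, -0.0166, 0.0016, -0.1576, 0.0649, 0.0656]]
```

Emit:
play_rows --steps '[0,0,0,-0.35,0,0,0,0,0,-0.35,0,0,0,0,0,-0.35,0,0,0,0,0,-0.35,0,0,0,0,0,-0.35,0,0,0,0,0,-0.35,0,0,0,0,0,-0.35,0,0,0,0,0,-0.35,0,0,0,0,0,-0.35,0,0,0,0,0,-0.35,0,0,0,0,0,-0.35,0,0,0,0,0,-0.35,0,0]'

```text
clock: 25.22
tool_pos: [0.1268, -0.3245, 0.2374]
eef_rot: [-0.401, 0.832, -0.132, -0.361]
force: [1.0, -0.1, 0.3]
width: 1.001
```

Emit:
play_rows --steps '[0,0,0,-0.35,0,0,0,0,0,-0.35,0,0,0,0,0,-0.35,0,0,0,0,0,-0.35,0,0,0,0,0,-0.35,0,0,0,0,0,0,0,0]'

```text
clock: 25.98
tool_pos: [0.1267, -0.3246, 0.2375]
eef_rot: [0.005, 0.923, 0.04, -0.382]
force: [-0.3, -0.2, -0.1]
width: 1.0
```

```bash
python3 - <<'E'
from plan import *
from ang import *
p,d,W=cloud('wrist'); np.save('w6.npy',W); angfit(W,(.36,-.30),0)
s=cur(); p,Rt,q=s; print(p,q)
D=down(.1); g=np.array([.361,-.3014,.064]); leg(s,[(tcp(g+[0,0,.12],D),D,15)])
E
```

```text
top of leg 904 ((360.4814147949219, -300.77471923828125), (8.308792114257812, 63.82515335083008), 5.693184852600098) [ 0.36  -0.301] 0.07276514158496639
flat 5786 ((326.1708068847656, -303.95538330078125), (65.05329132080078, 64.17364501953125), 5.550623893737793)
[ 0.127 -0.325  0.238] [-1.426  0.213  2.487  1.203  0.86  -0.94 ]
rows 15 shift mm 17.6 deg 6.7 ik err 0.0 v 0.22 q [-0.745  0.085  2.215  0.     0.842 -0.845]
    [[0.0069, -0.0007, -0.0208, -0.1926, -0.0798, -0.0773], [0.006, 0.0017, -0.0211, -0.1926, -0.0798, -0.0773], [0.005, 0.0041, -0.021, -0.1926, -0.0798, -0.0773], [0.0039, 0.0063, -0.0207, -0.1926, -0.0798, -0.0773], [0.0028, 0.0085, -0.02, -0.1926, -0.0798, -0.0773], [0.0016, 0.0106, -0.0192, -0.1926, -0.0798, -0.0773], [0.0003, 0.0125, -0.018, -0.1926, -0.0798, -0.0773], [-0.0009, 0.0143, -0.0167, -0.1926, -0.0798, -0.0773], [-0.0022, 0.0158, -0.0151, -0.1926, -0.0798, -0.0773], [-0.0035, 0.0171, -0.0133, -0.1926, -0.0798, -0.0773], [-0.0047, 0.0182, -0.0114, -0.1926, -0.0798, -0.0773], [-0.0059, 0.019, -0.0093, -0.1926, -0.0798, -0.0773], [-0.007, 0.0196, -0.007, -0.1926, -0.0798, -0.0773], [-0.0081, 0.0199, -0.0047, -0.1926, -0.0798, -0.0773], [-0.009, 0.0199, -0.0024, -0.1926, -0.0798, -0.0773]]
```

Emit:
play_rows --steps '[0.0069,-0.0007,-0.0208,-0.1926,-0.0798,-0.0773,0.006,0.0017,-0.0211,-0.1926,-0.0798,-0.0773,0.005,0.0041,-0.021,-0.1926,-0.0798,-0.0773,0.0039,0.0063,-0.0207,-0.1926,-0.0798,-0.0773,0.0028,0.0085,-0.02,-0.1926,-0.0798,-0.0773,0.0016,0.0106,-0.0192,-0.1926,-0.0798,-0.0773,0.0003,0.0125,-0.018,-0.1926,-0.0798,-0.0773,-0.0009,0.0143,-0.0167,-0.1926,-0.0798,-0.0773]'

```text
clock: 27.02
tool_pos: [0.2519, -0.3115, 0.3013]
eef_rot: [0.311, 0.754, 0.328, -0.477]
force: [-0.4, 0.2, -0.5]
width: 1.001
```

Emit:
play_rows --steps '[-0.0022,0.0158,-0.0151,-0.1926,-0.0798,-0.0773,-0.0035,0.0171,-0.0133,-0.1926,-0.0798,-0.0773,-0.0047,0.0182,-0.0114,-0.1926,-0.0798,-0.0773,-0.0059,0.019,-0.0093,-0.1926,-0.0798,-0.0773,-0.007,0.0196,-0.007,-0.1926,-0.0798,-0.0773,-0.008,0.0199,-0.0047,-0.1926,-0.0798,-0.0773,-0.009,0.0199,-0.0024,-0.1926,-0.0798,-0.0773,0,0,0,0,0,0]' --gripper 0

```text
clock: 28.02
tool_pos: [0.3614, -0.3002, 0.3565]
eef_rot: [0.526, 0.474, 0.523, -0.475]
force: [0.3, -0.4, -0.0]
width: 0.496
```

```bash
python3 - <<'E'
from plan import *
from ang import *
p,d,W=cloud('wrist','w7.png'); angfit(W,(.36,-.30),0)
s=cur(); p,Rt,q=s; print(p,q)
D=down(.1); g=np.array([.3608,-.3012,.0645]); leg(s,[(tcp(g+[0,0,.05],D),D,3),(tcp(g,D),D,3)])
E
```

```text
top of leg 612 ((360.9365234375, -300.8407287597656), (5.258834362030029, 64.04359436035156), 5.518649101257324) [ 0.361 -0.299] 0.07288154612244857
flat 4616 ((328.3024597167969, -304.0847473144531), (69.41439819335938, 64.60235595703125), 5.328636646270752)
[ 0.361 -0.3    0.356] [-0.744  0.083  2.217 -0.001  0.84  -0.842]
rows 3 shift mm 23.2 deg 0.0 ik err 0.0 v 0.19 q [-0.745  0.213  2.238 -0.     0.69  -0.845]
    [0.029, -0.0, 0.0004, -0.0007, 0.0013, -0.0006]
rows 3 shift mm 16.7 deg 0.0 ik err 0.0 v 0.15 q [-0.745  0.317  2.242  0.     0.582 -0.845]
    [0.0208, 0.0, 0.0, 0.0, 0.0, 0.0]
```

Emit:
play_rows --steps '[0.029,0,0.0003,0,0.0013,0,0.029,0,0.0003,0,0.0013,0,0.029,0,0.0003,0,0.0013,0,0.0208,0,0,0,0,0,0.0208,0,0,0,0,0,0.0208,0,0,0,0,0,0,0,0,0,0,0]'

```text
clock: 28.95
tool_pos: [0.3603, -0.3012, 0.2358]
eef_rot: [0.525, 0.474, 0.525, -0.474]
force: [-0.5, -0.1, -0.0]
width: 0.496
```

Emit:
play_rows --steps '[0,0,0,0,0,0,0,0,0,0,0,0,0,0,0,0,0,0,0,0,0,0,0,0,0,0,0,0,0,0,0,0,0,0,0,0,0,0,0,0,0,0]' --gripper -1

```text
clock: 29.82
tool_pos: [0.3607, -0.3015, 0.2371]
eef_rot: [0.525, 0.473, 0.524, -0.474]
force: [-2.2, 0.5, 5.5]
width: 0.066
```

```bash
python3 - <<'E'
from plan import *
s=cur(); p,Rt,q=s; print(p*1000,q,monitor.state()['width'] if 0 else '')
y=Rt[:,1]; print('gp',(p+Rt[:,0]*.172)*1000,'psi',np.arctan2(y[1],y[0]))
D=down(hj)
# leg centre target: x -3-4 (gap 4), then above
g=jig(-.003-.004,0,.0645)
leg(s,[(p+[0,0,.12],Rt,4),(tcp(g+[0,0,.065],D),D,13),(tcp(g+[0,0,.006],D),D,4)])
E
```

```text
[ 360.699 -301.541  237.144] [-0.746  0.316  2.242 -0.002  0.583 -0.847] 
gp [ 360.787 -301.815   65.144] psi 0.10238625360665586
rows 4 shift mm 30.0 deg 0.0 ik err 0.0 v 0.27 q [-0.746  0.082  2.215 -0.001  0.843 -0.847]
    [-0.0375, 0.0, 0.0001, 0.0, 0.0, 0.0]
rows 13 shift mm 27.5 deg 0.6 ik err 0.0 v 0.25 q [-0.046  0.223  2.048  0.     0.871 -0.016]
    [[0.0, 0.0218, -0.0267, 0.0194, 0.0002, -0.0001], [0.0, 0.0215, -0.0269, 0.0194, 0.0002, -0.0001], [0.0, 0.0212, -0.0271, 0.0194, 0.0002, -0.0001], [0.0, 0.021, -0.0273, 0.0194, 0.0002, -0.0001], [0.0, 0.0207, -0.0275, 0.0194, 0.0002, -0.0001], [0.0, 0.0204, -0.0277, 0.0194, 0.0002, -0.0001], [0.0, 0.0201, -0.0279, 0.0194, 0.0002, -0.0001], [0.0, 0.0198, -0.0281, 0.0194, 0.0002, -0.0001], [0.0, 0.0195, -0.0283, 0.0194, 0.0002, -0.0001], [0.0001, 0.0193, -0.0285, 0.0194, 0.0002, -0.0001], [0.0001, 0.019, -0.0287, 0.0194, 0.0002, -0.0001], [0.0001, 0.0187, -0.0289, 0.0194, 0.0002, -0.0001], [0.0001, 0.0184, -0.0291, 0.0194, 0.0002, -0.0001]]
rows 4 shift mm 14.8 deg 0.0 ik err 0.0 v 0.1 q [-0.046  0.316  2.066  0.     0.76  -0.016]
    [0.0184, 0.0, 0.0, 0.0, 0.0, 0.0]
```

Emit:
play_rows --steps '[-0.02,0,0,0,0,0,-0.045,0,0,0,0,0,-0.045,0,0,0,0,0,-0.04,0,0,0,0,0,0,0.0218,-0.0267,0.0194,0,0,0,0.0215,-0.0269,0.0194,0,0,0,0.0212,-0.0271,0.0194,0,0,0,0.021,-0.0273,0.0194,0,0,0,0.0207,-0.0275,0.0194,0,0,0,0.0204,-0.0277,0.0194,0,0,0,0.02,-0.0279,0.0194,0,0,0,0.0198,-0.0281,0.0194,0,0]'

```text
clock: 31.32
tool_pos: [0.4819, -0.1165, 0.3574]
eef_rot: [0.506, 0.495, 0.505, -0.495]
force: [-0.0, 0.4, -3.6]
width: 0.06
```

Emit:
play_rows --steps '[0,0.0195,-0.0283,0.0194,0,0,0,0.0193,-0.0285,0.0194,0,0,0,0.019,-0.0287,0.0194,0,0,0,0.0187,-0.0289,0.0194,0,0,0,0.0184,-0.0291,0.0194,0,0,0,0,0,0,0,0,0,0,0,0,0,0]'

```text
clock: 32.2
tool_pos: [0.5571, -0.0027, 0.3568]
eef_rot: [-0.493, -0.507, -0.492, 0.508]
force: [0.0, -0.4, -3.9]
width: 0.065
```

```bash
python3 - <<'E'
from plan import *
from h import *
s=cur(); p,Rt,q=s; st(); y=Rt[:,1]
p_,d,W=cloud('wrist','w8.png'); np.save('w8.npy',W)
gp=p+Rt[:,0]*.172; r=gp-nest; print('gp in jig',r@nx*1e3,r@ny*1e3,r[2]*1e3,'psi',np.arctan2(y[1],y[0]))
# angle extents as seen, in jig axes
P=W.reshape(-1,3);P=P[np.isfinite(P[:,2])]; r=P-nest; X=np.c_[r@nx,r@ny,r[:,2]]*1e3
def ext(z0,z1,xr=(-100,20),yr=(-60,60)):
    k=X[(X[:,2]>z0)&(X[:,2]<z1)&(X[:,0]>xr[0])&(X[:,0]<xr[1])&(abs(X[:,1])<60)]; print(len(k),np.percentile(k,[1,99],axis=0).round(1).tolist())
zb=(gp[2]-.0651-nest[2])*1e3; print('zb',zb); ext(zb+3,zb+9)
ext(5,16,(-75,-55))
D=down(hj); g=jig(-.003-.004,-.0008,.0651); leg(s,[(tcp(g+[0,0,.012],D),D,4)])
E
```

```text
{'clock': np.float64(32.2), 'joint_positions': array([-0.046,  0.222,  2.049, -0.002,  0.871, -0.016]), 'tool_pos': array([ 0.557, -0.003,  0.357]), 'eef_rot': array([-0.493, -0.507, -0.492,  0.508]), 'force': array([ 0.018, -0.355, -3.936]), 'wrist_torque': array([-0.02 , -0.172,  0.01 ]), 'width': np.float64(0.0646)}
gp in jig -7.685891367411978 -0.4056799185974262 129.84762754881686 psi -0.02935907184210182
zb 64.74762754881682
7687 [[-74.2, -23.1, 69.4], [-15.4, 32.7, 73.2]]
99 [[-68.7, 35.7, 6.1], [-60.8, 43.2, 15.9]]
rows 4 shift mm 13.2 deg 0.0 ik err 0.0 v 0.09 q [-0.048  0.305  2.064  0.     0.772 -0.018]
    [0.0165, 0.0002, 0.0002, 0.0003, 0.0007, 0.0]
```

View pics/w8.png

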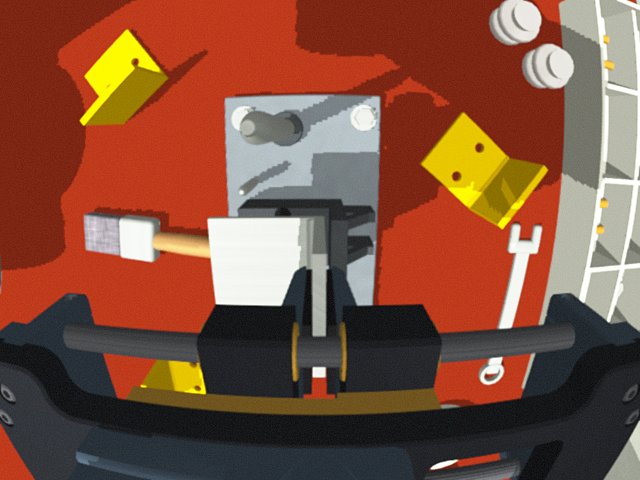

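The angle hangs plain leg forward over the jig at (255,260), with the drilled leg in the jaws. The left dowel measures at y 39.4 and x -64.7 in the jig frame, so that frame is confirmed. I lower it.

Emit:
play_rows --steps '[0.0165,0,0.0003,0,0,0,0.0165,0,0.0003,0,0,0,0.0165,0,0.0002,0,0,0,0.0165,0,0,0,0,0,0.0065,0,0,0,0,0,0.004,0,0,0,0,0,0,0,0,0,0,0]'

```text
clock: 33.12
tool_pos: [0.5577, -0.0032, 0.2954]
eef_rot: [-0.493, -0.507, -0.492, 0.508]
force: [0.2, -0.7, -3.1]
width: 0.063
```

Emit:
play_rows --steps '[0.0025,0,0,0,0,0,0,0,0,0,0,0]'

```text
clock: 33.38
tool_pos: [0.5576, -0.0033, 0.2935]
eef_rot: [-0.493, -0.507, -0.492, 0.508]
force: [-0.5, -0.5, -3.7]
width: 0.063
```

Emit:
play_rows --steps '[0.0007,0.002,0,0,0,0,0,0.0015,0,0,0,0,0,0,0,0,0,0]'

```text
clock: 33.75
tool_pos: [0.5605, -0.0033, 0.2929]
eef_rot: [-0.493, -0.507, -0.492, 0.508]
force: [-0.0, 0.1, -2.7]
width: 0.063
```

Emit:
play_rows --steps '[0,0.001,0,0,0,0,0,0,0,0,0,0]'

```text
clock: 34.0
tool_pos: [0.5612, -0.0033, 0.2928]
eef_rot: [-0.493, -0.507, -0.492, 0.508]
force: [0.4, -0.2, -3.6]
width: 0.062
```

Emit:
play_rows --steps '[0,0.001,0,0,0,0,0,0,0,0,0,0]'

```text
clock: 34.25
tool_pos: [0.5618, -0.0034, 0.2928]
eef_rot: [-0.493, -0.507, -0.492, 0.508]
force: [-2.7, -0.6, -3.1]
width: 0.064
```

Emit:
play_rows --steps '[0.0009,0,0,0,0,0,0,0,0,0,0,0]'

```text
clock: 34.5
tool_pos: [0.5618, -0.0034, 0.2921]
eef_rot: [-0.493, -0.507, -0.492, 0.508]
force: [-4.5, 0.7, 1.4]
width: 0.063
```

Emit:
play_rows --steps '[0.0005,0,0,0,0,0,0,0,0,0,0,0]'

```text
clock: 34.75
tool_pos: [0.5619, -0.0034, 0.2921]
eef_rot: [-0.493, -0.507, -0.492, 0.508]
force: [-7.2, 0.4, 9.8]
width: 0.065
```

Emit:
play_rows --steps '[0,0,0,0,0,0,0,0,0,0,0,0,0,0,0,0,0,0]' --gripper -0.3

```text
clock: 35.12
tool_pos: [0.5622, -0.0034, 0.2918]
eef_rot: [-0.493, -0.507, -0.492, 0.507]
force: [-0.5, 0.1, -0.0]
width: 0.338
```

Emit:
play_rows --steps '[-0.02,0,0,0,0,0,-0.05,0,0,0,0,0,-0.06,0,0,0,0,0,-0.04,0,0,0,0,0,0,0,0,0,0,0]'

```text
clock: 35.75
tool_pos: [0.5624, -0.0032, 0.4314]
eef_rot: [0.494, 0.508, 0.491, -0.506]
force: [-0.8, 0.5, -0.7]
width: 0.35
```

```bash
python3 - <<'E'
from plan import *
from h import *
s=cur(); p,Rt,q=s; print(p,q)
p_,d,W=cloud('wrist','w9.png'); np.save('w9.npy',W)
P=W.reshape(-1,3);P=P[np.isfinite(P[:,2])]; r=P-nest; X=np.c_[r@nx,r@ny,r[:,2]]*1e3
def ext(z0,z1,xr,yr=(-45,45)):
    k=X[(X[:,2]>z0)&(X[:,2]<z1)&(X[:,0]>xr[0])&(X[:,0]<xr[1])&(X[:,1]>yr[0])&(X[:,1]<yr[1])]; print(len(k),np.percentile(k,[1,50,99],axis=0).round(1).tolist()); return k
k=ext(3,9.5,(-80,-8),(-34.5,34.5)); f=k[(abs(k[:,1])<25)&(k[:,0]<-10)]; c=np.linalg.lstsq(np.c_[f[:,:2],np.ones(len(f))],f[:,2],rcond=None)[0]; print('plane',c)
print(cv2.minAreaRect(k[:,:2].astype(np.float32)))
ext(68,74,(-20,20)); b=ext(15,65,(-12,-2),(-30,30)); print(np.polyfit(b[:,1],b[:,0],1),np.polyfit(b[:,2],b[:,0],1))
# plate measurement from here (cloud w3/wrist3 better)
E
```

```text
[ 0.562 -0.003  0.431] [-0.047  0.13   1.999 -0.002  1.007 -0.016]
3896 [[-69.7, -30.7, 4.8], [-40.2, 1.9, 7.0], [-11.4, 32.0, 8.8]]
plane [0.001 0.001 7.076]
((-39.638694763183594, 0.1101226806640625), (64.72351837158203, 61.99605941772461), 89.63842010498047)
539 [[-5.3, -30.7, 69.2], [-2.8, 1.9, 71.0], [-0.4, 32.3, 72.6]]Traceback (most recent call last):
  File "<stdin>", line 10, in <module>
  File "<stdin>", line 7, in ext
    return _quantile_unchecked(
        a, q, axis, out, overwrite_input, method, keepdims, weights)
    return _ureduce(a,
                    func=_quantile_ureduce_func,
    ...<5 lines>...
                    overwrite_input=overwrite_input,
                    method=method)
    r = func(a, **kwargs)
    result = _quantile(arr,
                       quantiles=q,
    ...<2 lines>...
                       out=out,
                       weights=wgt)
    slices_having_nans = np.isnan(arr[-1, ...])
                                  ~~~^^^^^^^^^
IndexError: index -1 is out of bounds for axis 0 with size 0
```

View pics/w9.png

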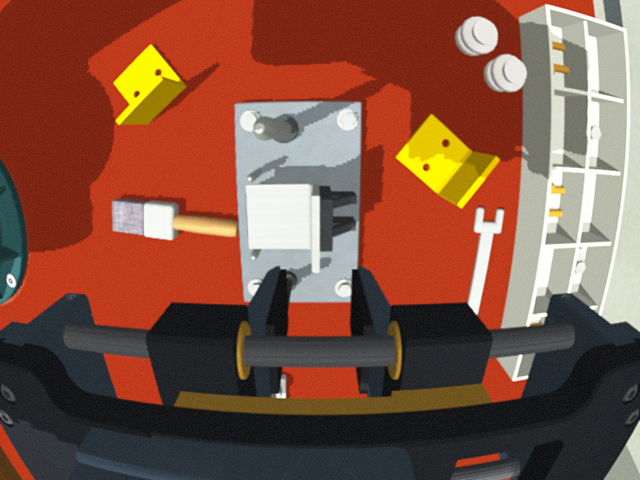

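The angle is seated. The plain leg is level and runs from x -70 to 0. The drilled leg stands at x -5 to 0 against the bar, and it is centred within 1 mm. Next I measure the plate.

```bash
python3 - <<'E'
from plan import *
import cv2
for f in('wrist3.npy','w6.npy','w9.npy','top1.npy'):
    W=np.load(f); P=W.reshape(-1,3);P=P[np.isfinite(P[:,2])]
    P=P[(abs(P[:,0]-.48)<.06)&(abs(P[:,1]+.338)<.14)]
    h=P[(P[:,2]>.046)&(P[:,2]<.06)]; t=P[(P[:,2]>.0075)&(P[:,2]<.0145)]; e=P[(P[:,2]>.025)&(P[:,2]<.032)&(P[:,1]>-.29)]
    print(f,len(h),len(t),len(e))
    if len(h)>10: print(' handle',cv2.minAreaRect((h[:,:2]*1e3).astype(np.float32)),np.median(h[:,2]))
    if len(t)>50: print(' plate',cv2.minAreaRect((t[:,:2]*1e3).astype(np.float32)))
    if len(e)>10: print(' eye',cv2.minEnclosingCircle((e[:,:2]*1e3).astype(np.float32)),e.mean(0))
E
```

```text
wrist3.npy 533 3850 515
 handle ((483.8116149902344, -336.5606384277344), (12.333847999572754, 43.498390197753906), 85.35851287841797) 0.05235571121670435
 plate ((480.5400695800781, -290.149169921875), (84.76116180419922, 203.5440216064453), 12.195809364318848)
 eye ((491.185791015625, -252.4019775390625), 16.171968460083008) [ 0.49  -0.252  0.028]
w6.npy 387 4142 388
 handle ((482.86602783203125, -336.758544921875), (12.537900924682617, 43.09574508666992), 87.62942504882812) 0.05247978314087168
 plate ((478.2048034667969, -313.9716491699219), (78.74845886230469, 246.7464141845703), 8.747365951538086)
 eye ((490.791015625, -252.16770935058594), 16.50932502746582) [ 0.489 -0.253  0.028]
w9.npy 0 92 24
 plate ((507.8824768066406, -252.20130920410156), (33.97474670410156, 19.56461524963379), 59.87522888183594)
 eye ((502.3660888671875, -249.565673828125), 5.413182735443115) [ 0.504 -0.25   0.029]
top1.npy 62 561 40
 handle ((486.1448669433594, -338.556396484375), (13.065465927124023, 40.742469787597656), 86.20507049560547) 0.05145788479222502
 plate ((481.1573791503906, -336.5504150390625), (118.17821502685547, 277.13360595703125), 0.25025609135627747)
 eye ((492.60040283203125, -253.58786010742188), 15.086216926574707) [ 0.491 -0.253  0.028]
```

```bash
cat >> plan.py <<'E'
HP=-.086; TH=np.radians(28); FP=dirR(TH,HP,np.pi); hx=np.array([np.cos(HP),np.sin(HP),0])
gpick=np.array([.4836,-.3366,.046])-.006*hx
E
python3 - <<'E'
from plan import *
s=cur()
# stage: raise & sideways first
for n in (22,):
    leg(s,[(tcp(gpick+[0,0,.13],FP),FP,n),(tcp(gpick,FP),FP,7)])
E
```

```text
rows 22 shift mm 19.7 deg 4.9 ik err 0.0 v 0.34 q [-0.945  0.294  2.357  1.976  0.815 -1.058]
    [[0.0098, -0.0129, 0.0185, 0.1261, 0.0714, 0.0754], [0.0086, -0.012, 0.0197, 0.1261, 0.0714, 0.0754], [0.0074, -0.011, 0.0208, 0.1261, 0.0714, 0.0754], [0.0062, -0.0098, 0.0217, 0.1261, 0.0714, 0.0754], [0.005, -0.0086, 0.0225, 0.1261, 0.0714, 0.0754], [0.0038, -0.0072, 0.0232, 0.1261, 0.0714, 0.0754], [0.0027, -0.0058, 0.0238, 0.1261, 0.0714, 0.0754], [0.0016, -0.0043, 0.0242, 0.1261, 0.0714, 0.0754], [0.0005, -0.0028, 0.0245, 0.1261, 0.0714, 0.0754], [-0.0005, -0.0011, 0.0246, 0.1261, 0.0714, 0.0754], [-0.0014, 0.0005, 0.0246, 0.1261, 0.0714, 0.0754], [-0.0023, 0.0022, 0.0244, 0.1261, 0.0714, 0.0754], [-0.003, 0.0039, 0.0241, 0.1261, 0.0714, 0.0754], [-0.0037, 0.0056, 0.0237, 0.1261, 0.0714, 0.0754], [-0.0044, 0.0073, 0.0231, 0.1261, 0.0714, 0.0754], [-0.0049, 0.009, 0.0224, 0.1261, 0.0714, 0.0754], [-0.0053, 0.0107, 0.0215, 0.1261, 0.0714, 0.0754], [-0.0057, 0.0123, 0.0206, 0.1261, 0.0714, 0.0754], [-0.0059, 0.0138, 0.0195, 0.1261, 0.0714, 0.0754], [-0.006, 0.0153, 0.0183, 0.1261, 0.0714, 0.0754], [-0.006, 0.0167, 0.017, 0.1261, 0.0714, 0.0754], [-0.006, 0.018, 0.0156, 0.1261, 0.0714, 0.0754]]
rows 7 shift mm 18.6 deg 0.0 ik err 0.0 v 0.21 q [-0.945  0.631  2.306  2.182  0.956 -1.381]
    [0.0109, -0.0, 0.0205, 0.0, 0.0, 0.0]
```

Emit:
play_rows --steps '[0.0098,-0.0129,0.0185,0.126,0.0714,0.0754,0.0086,-0.012,0.0197,0.126,0.0714,0.0754,0.0074,-0.011,0.0208,0.126,0.0714,0.0754,0.0062,-0.0098,0.0217,0.126,0.0714,0.0754,0.005,-0.0086,0.0225,0.126,0.0714,0.0754,0.0038,-0.0072,0.0232,0.126,0.0714,0.0754,0.0027,-0.0058,0.0238,0.126,0.0714,0.0754,0.0016,-0.0043,0.0242,0.126,0.0714,0.0754,0.0005,-0.0028,0.0245,0.126,0.0714,0.0754,-0.0005,-0.0011,0.0246,0.126,0.0714,0.0754,-0.0014,0.0005,0.0246,0.126,0.0714,0.0754]' --gripper 0

```text
clock: 37.17
tool_pos: [0.443, -0.1634, 0.3406]
eef_rot: [0.27, 0.828, 0.252, -0.421]
force: [0.1, 0.7, 0.7]
width: 0.501
```

Emit:
play_rows --steps '[-0.0023,0.0022,0.0244,0.126,0.0714,0.0754,-0.003,0.0039,0.0241,0.126,0.0714,0.0754,-0.0037,0.0056,0.0237,0.126,0.0714,0.0754,-0.0044,0.0073,0.0231,0.126,0.0714,0.0754,-0.0049,0.009,0.0224,0.126,0.0714,0.0754,-0.0053,0.0107,0.0215,0.126,0.0714,0.0754,-0.0057,0.0123,0.0206,0.126,0.0714,0.0754,-0.0059,0.0138,0.0195,0.126,0.0714,0.0754,-0.006,0.0153,0.0183,0.126,0.0714,0.0754,-0.006,0.0167,0.017,0.126,0.0714,0.0754,-0.006,0.018,0.0156,0.126,0.0714,0.0754,0,0,0,0,0,0]'

```text
clock: 38.67
tool_pos: [0.325, -0.3231, 0.2545]
eef_rot: [-0.011, 0.969, -0.042, -0.244]
force: [-0.6, -0.1, -0.0]
width: 0.5
```

```bash
cat > plate.py <<'E'
from plan import *
from h import *
def platefit(W,c,z0,hz=True):
    P=W.reshape(-1,3);P=P[np.isfinite(P[:,2])]; P=P[(abs(P[:,0]-c[0])<.06)&(abs(P[:,1]-c[1])<.14)]
    h=P[(P[:,2]>z0+.046)&(P[:,2]<z0+.058)&(abs(P[:,1]-c[1])<.03)]; e=P[(P[:,2]>z0+.024)&(P[:,2]<z0+.033)&(P[:,1]>c[1]+.05)]
    if len(h)>10: print(' handle',len(h),cv2.minAreaRect((h[:,:2]*1e3).astype(np.float32)),np.median(h[:,2]))
    if len(e)>10: print(' eye',len(e),cv2.minEnclosingCircle((e[:,:2]*1e3).astype(np.float32)),np.median(e[:,2]))
E
python3 - <<'E'
from plate import *
p,d,W=cloud('wrist','w10.png'); platefit(W,(.4836,-.3366),0)
s=cur(); print(s[0],s[2]); leg(s,[(tcp(gpick,FP),FP,7)])
E
```

```text
handle 440 ((493.6533508300781, -338.0782775878906), (11.659029006958008, 24.33268928527832), 85.27816009521484) 0.05263855200741005
[ 0.325 -0.323  0.255] [-0.947  0.297  2.357  1.974  0.813 -1.06 ]
rows 7 shift mm 18.3 deg 0.0 ik err 0.0 v 0.2 q [-0.945  0.631  2.306  2.182  0.956 -1.381]
    [0.011, 0.0, 0.0201, 0.0001, 0.0013, 0.0002]
```

Emit:
play_rows --steps '[0.011,0,0.02,0,0.0013,0,0.011,0,0.02,0,0.0013,0,0.011,0,0.02,0,0.0013,0,0.011,0,0.02,0,0.0013,0,0.011,0,0.02,0,0.0013,0,0.011,0,0.02,0,0.0013,0,0.011,0,0.0202,0,0.0013,0,0,0,0,0,0,0]'

```text
clock: 39.72
tool_pos: [0.3276, -0.3225, 0.127]
eef_rot: [-0.01, 0.969, -0.04, -0.242]
force: [-0.3, 0.5, 0.9]
width: 0.501
```

Emit:
play_rows --steps '[0,0,0,0,0,0,0,0,0,0,0,0,0,0,0,0,0,0,0,0,0,0,0,0,0,0,0,0,0,0,0,0,0,0,0,0]' --gripper -1

```text
clock: 40.48
tool_pos: [0.3275, -0.3235, 0.128]
eef_rot: [-0.01, 0.97, -0.042, -0.24]
force: [-3.7, -0.0, 6.8]
width: 0.133
```

```bash
python3 - <<'E'
from plate import *
s=cur(); p,Rt,q=s; st(); gp=p+Rt[:,0]*.172; print('gp',gp*1e3,gpick*1e3)
FJ=dirR(TH,hj,np.pi)
gpl=jig(-.036-.006,0,0); gpl[2]=.046
a=leg(s,[(p+[0,0,.02],Rt,2),(p+[0,0,.165],Rt,6),(tcp(gpl+[0,0,.21],FJ),FJ,14)])
leg(a,[(tcp(gpl+[0,0,.061],FJ),FJ,10)])
E
```

```text
{'clock': np.float64(40.475), 'joint_positions': array([-0.944,  0.628,  2.304,  2.182,  0.956, -1.378]), 'tool_pos': array([ 0.328, -0.324,  0.128]), 'eef_rot': array([-0.01 ,  0.97 , -0.042, -0.24 ]), 'force': array([-3.674, -0.026,  6.847]), 'wrist_torque': array([-0.035, -0.111, -0.046]), 'width': np.float64(0.133)}
gp [ 479.037 -336.521   47.717] [ 477.622 -336.085   46.   ]
rows 2 shift mm 10.0 deg 0.0 ik err 0.0 v 0.11 q [-0.944  0.577  2.317  2.159  0.935 -1.339]
    [-0.0058, 0.0, -0.0111, 0.0, 0.0, 0.0]
rows 6 shift mm 24.2 deg 0.0 ik err 0.0 v 0.27 q [-0.944  0.206  2.356  1.9    0.785 -0.946]
    [-0.0141, 0.0, -0.0267, 0.0, 0.0, 0.0]
rows 14 shift mm 23.7 deg 0.2 ik err 0.0 v 0.41 q [-0.06  -0.09   2.545  3.072  0.397 -1.521]
    [[-0.0006, -0.0294, -0.0041, -0.0034, -0.0005, -0.0068], [-0.0005, -0.0294, -0.0042, -0.0034, -0.0005, -0.0068], [-0.0004, -0.0294, -0.0042, -0.0034, -0.0005, -0.0068], [-0.0003, -0.0294, -0.0043, -0.0034, -0.0005, -0.0068], [-0.0002, -0.0293, -0.0043, -0.0034, -0.0005, -0.0068], [-0.0001, -0.0293, -0.0044, -0.0034, -0.0005, -0.0068], [0.0, -0.0293, -0.0044, -0.0034, -0.0005, -0.0068], [0.0001, -0.0293, -0.0045, -0.0034, -0.0005, -0.0068], [0.0002, -0.0293, -0.0046, -0.0034, -0.0005, -0.0068], [0.0003, -0.0293, -0.0046, -0.0034, -0.0005, -0.0068], [0.0004, -0.0293, -0.0047, -0.0034, -0.0005, -0.0068], [0.0005, -0.0293, -0.0047, -0.0034, -0.0005, -0.0068], [0.0006, -0.0293, -0.0048, -0.0034, -0.0005, -0.0068], [0.0007, -0.0293, -0.0048, -0.0034, -0.0005, -0.0068]]
rows 10 shift mm 14.9 deg 0.0 ik err 0.0 v 0.22 q [-0.06   0.407  2.529  3.107  0.877 -1.563]
    [0.0087, -0.0, 0.0164, 0.0, 0.0, 0.0]
```

Emit:
play_rows --steps '[-0.003,0,-0.0055,0,0,0,-0.006,0,-0.011,0,0,0,-0.01,0,-0.02,0,0,0,-0.014,0,-0.0267,0,0,0,-0.014,0,-0.0267,0,0,0,-0.014,0,-0.0267,0,0,0,-0.014,0,-0.0267,0,0,0,-0.014,0,-0.0267,0,0,0,-0.007,0,-0.0135,0,0,0,0,0,0,0,0,0]'

```text
clock: 41.72
tool_pos: [0.3281, -0.3231, 0.2944]
eef_rot: [-0.009, 0.97, -0.042, -0.24]
force: [-0.8, -0.5, -3.5]
width: 0.13
```

```bash
cat >> plan.py <<'E'
def plateR(Rt):  # same tool, yawed so the jaws lie along jig y
    y=-Rt[:,1]; a=np.arctan2(y[1],y[0])-np.pi/2; print('plate yaw',a); return eul('z',hj-a)@Rt
E
python3 - <<'E'
from plate import *
s=cur(); p,Rt,q=s; st(); gp=p+Rt[:,0]*.172; print('gp',gp*1e3, Rt[:,1])
pic,d,W=cloud('wrist','w11.png'); np.save('w11.npy',W)
z0=gp[2]-.0477; print('underside',z0)
platefit(W,gp,z0)
P=W.reshape(-1,3);P=P[np.isfinite(P[:,2])]; P=P[(abs(P[:,0]-gp[0])<.06)&(abs(P[:,1]-gp[1])<.13)]
t=P[(P[:,2]>z0+.004)&(P[:,2]<z0+.017)]; c=np.linalg.lstsq(np.c_[t[:,:2]-gp[:2],np.ones(len(t))],t[:,2]-z0,rcond=None)[0]; print('plane slopes x,y',c,len(t))
FJ=plateR(Rt); gpl=jig(-.036-.0046,0,0)
leg(s,[(tcp(np.r_[gpl[:2],.0477+.205],FJ),FJ,14)])
E
```

```text
{'clock': np.float64(41.725), 'joint_positions': array([-0.942,  0.203,  2.355,  1.899,  0.783, -0.943]), 'tool_pos': array([ 0.328, -0.323,  0.294]), 'eef_rot': array([-0.009,  0.97 , -0.042, -0.24 ]), 'force': array([-0.842, -0.491, -3.493]), 'wrist_torque': array([0.015, 1.126, 0.01 ]), 'width': np.float64(0.1301)}
gp [ 479.624 -336.262  214.125] [-0.085 -0.996  0.002]
underside 0.16642541786044587
 handle 2269 ((471.7401123046875, -335.3917236328125), (29.231233596801758, 70.07992553710938), 86.72164154052734) 0.21921690134635702
 eye 830 ((493.72271728515625, -251.6795654296875), 15.689412117004395) 0.19472327645907533
plane slopes x,y [ 0.04 -0.    0.01] 2553
plate yaw -0.08528599722705699
rows 14 shift mm 23.7 deg 0.2 ik err 0.0 v 0.4 q [-0.059 -0.076  2.545  3.08   0.413 -1.53 ]
    [[-0.0004, -0.0294, -0.0038, -0.0035, 0.0, -0.0067], [-0.0003, -0.0293, -0.0038, -0.0035, 0.0, -0.0067], [-0.0002, -0.0293, -0.0039, -0.0035, 0.0, -0.0067], [-0.0001, -0.0293, -0.0039, -0.0035, 0.0, -0.0067], [0.0, -0.0293, -0.004, -0.0035, 0.0, -0.0067], [0.0001, -0.0293, -0.0041, -0.0035, 0.0, -0.0067], [0.0002, -0.0293, -0.0041, -0.0035, 0.0, -0.0067], [0.0004, -0.0293, -0.0042, -0.0035, 0.0, -0.0067], [0.0005, -0.0293, -0.0042, -0.0035, 0.0, -0.0067], [0.0006, -0.0293, -0.0043, -0.0035, 0.0, -0.0067], [0.0007, -0.0293, -0.0043, -0.0035, 0.0, -0.0067], [0.0008, -0.0293, -0.0044, -0.0035, 0.0, -0.0067], [0.0009, -0.0293, -0.0044, -0.0035, 0.0, -0.0067], [0.001, -0.0292, -0.0045, -0.0035, 0.0, -0.0067]]
```

View pics/w11.png

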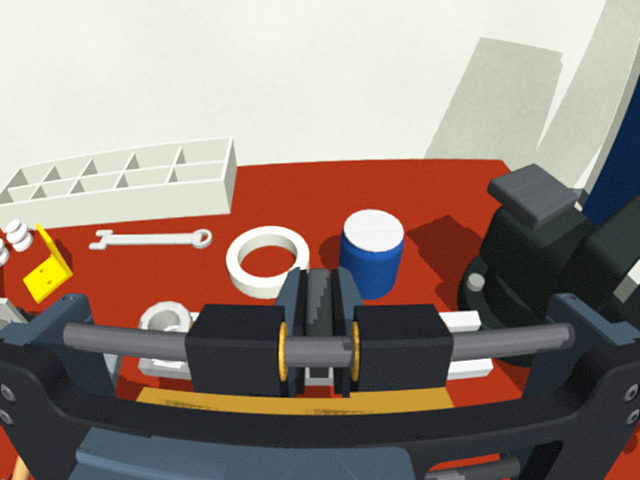

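The plate is held. Its eye ring shows at (165,320) left of the fingers, and the bench things are undisturbed. I check whether the measured 2° pitch is real by comparing it with the same measurement taken while the plate lay on the bench.

```bash
python3 - <<'E'
from plate import *
def slopes(f,hand,z0):
    W=np.load(f); P=W.reshape(-1,3);P=P[np.isfinite(P[:,2])]
    yaw=-.0855; hx=np.array([np.cos(yaw),np.sin(yaw)]); hy=np.array([-np.sin(yaw),np.cos(yaw)])
    r=P[:,:2]-hand; X=np.c_[r@hx,r@hy,P[:,2]-z0]*1e3
    ey=X[(abs(X[:,0])<18)&(abs(X[:,1]-85)<18)&(X[:,2]>23)&(X[:,2]<33)]
    tp=X[(abs(X[:,0])<17)&(X[:,1]>25)&(X[:,1]<64)&(X[:,2]>3)&(X[:,2]<18)]
    for n,k in(('eye',ey),('top',tp)):
        if len(k)<20: print(f,n,len(k)); continue
        c=np.linalg.lstsq(np.c_[k[:,:2],np.ones(len(k))],k[:,2],rcond=None)[0]; print(f,n,len(k),'slope',c[:2],'z',np.median(k[:,2]),'range x',np.percentile(k[:,0],[2,98]))
h=np.array([.4836,-.3366])
slopes('w6.npy',h,0); slopes('wrist3.npy',h,0); slopes('w11.npy',np.array([.4842,-.3366]),.16643)
E
```

```text
w6.npy eye 451 slope [0.019 0.005] z 28.19723951058739 range x [-15.601  13.171]
w6.npy top 808 slope [ 0.006 -0.004] z 11.019790678762076 range x [-16.297  16.114]
wrist3.npy eye 551 slope [ 0.016 -0.004] z 28.512193537354126 range x [-14.917  14.046]
wrist3.npy top 1105 slope [ 0.001 -0.001] z 10.987617063964839 range x [-16.268  16.224]
w11.npy eye 870 slope [-0.013 -0.02 ] z 28.254857200407628 range x [-2.603 15.135]
w11.npy top 0
```

Emit:
play_rows --steps '[-0.001,-0.02,-0.005,-0.0035,0,-0.0067,-0.0006,-0.0294,-0.005,-0.0035,0,-0.0067,-0.0002,-0.0293,-0.0039,-0.0035,0,-0.0067,-0.0001,-0.0293,-0.0039,-0.0035,0,-0.0067,0,-0.0293,-0.004,-0.0035,0,-0.0067,0.0001,-0.0293,-0.0041,-0.0035,0,-0.0067,0.0002,-0.0293,-0.0041,-0.0035,0,-0.0067,0.0004,-0.0293,-0.0042,-0.0035,0,-0.0067,0.0005,-0.0293,-0.0042,-0.0035,0,-0.0067,0.0006,-0.0293,-0.0043,-0.0035,0,-0.0067,0.0007,-0.0293,-0.0043,-0.0035,0,-0.0067]'

```text
clock: 43.15
tool_pos: [0.3616, -0.073, 0.3256]
eef_rot: [-0.005, 0.97, -0.02, -0.242]
force: [0.4, -0.4, -3.3]
width: 0.131
```

```bash
python3 - <<'E'
from plate import *
s=cur(); p,Rt,q=s; print(p,q)
FJ=plateR(Rt); gpl=jig(-.036-.0052,0,0)
leg(s,[(tcp(np.r_[gpl[:2],.0477+.202],FJ),FJ,5)])
E
```

```text
[ 0.362 -0.073  0.326] [-0.313 -0.059  2.55   2.599  0.477 -1.209]
plate yaw -0.04113433588648174
rows 5 shift mm 15.4 deg 0.1 ik err 0.0 v 0.26 q [-0.06  -0.07   2.546  3.075  0.418 -1.524]
    [0.001, -0.0191, -0.0019, -0.002, -0.0, -0.0038]
```

Emit:
play_rows --steps '[0.001,-0.0191,-0.0019,-0.002,0,-0.0038,0.001,-0.0191,-0.0019,-0.002,0,-0.0038,0.001,-0.0191,-0.0019,-0.002,0,-0.0038,0.001,-0.0191,-0.0019,-0.002,0,-0.0038,0.001,-0.0191,-0.0019,-0.002,0,-0.0038,0,0,0,0,0,0,0,0,0,0,0,0]'

```text
clock: 44.02
tool_pos: [0.3718, 0.0017, 0.3306]
eef_rot: [-0.003, 0.97, -0.015, -0.241]
force: [0.3, -0.2, -3.9]
width: 0.13
```

```bash
python3 - <<'E'
from plate import *
s=cur(); p,Rt,q=s; st(); gp=p+Rt[:,0]*.172; r=gp-nest
print('gp jig',r@nx*1e3,r@ny*1e3,gp[2]*1e3,'theta',np.degrees(np.arcsin(-Rt[2,0])))
pic,d,W=cloud('wrist','w12.png'); np.save('w12.npy',W)
z0=gp[2]-.0477; print('z0',z0)
P=W.reshape(-1,3);P=P[np.isfinite(P[:,2])]; r=P-nest; X=np.c_[r@nx+.036,r@ny,P[:,2]-z0]*1e3
e=X[(abs(X[:,0])<25)&(abs(X[:,1]-85)<25)&(X[:,2]>23)&(X[:,2]<33)]
print('eye rel rod axis',len(e),cv2.minEnclosingCircle(e[:,:2].astype(np.float32)),np.percentile(e,[1,99],axis=0).tolist(),np.median(e[:,2]))
n=X[(abs(X[:,0])<25)&(abs(X[:,1]-85)<14)&(X[:,2]>-25)&(X[:,2]<-9)]; print('nose seen',len(n),n.mean(0) if len(n) else '')
FJ=plateR(Rt); gpl=jig(-.036-.0052,0,0); leg(s,[(tcp(np.r_[gpl[:2],.0477+.19],FJ),FJ,2),(tcp(np.r_[gpl[:2],.0477+.066],FJ),FJ,10)])
E
```

```text
{'clock': np.float64(44.025), 'joint_positions': array([-0.064, -0.07 ,  2.546,  3.067,  0.418, -1.519]), 'tool_pos': array([0.372, 0.002, 0.331]), 'eef_rot': array([-0.003,  0.97 , -0.015, -0.241]), 'force': array([ 0.26 , -0.197, -3.851]), 'wrist_torque': array([-0.004,  1.101,  0.017]), 'width': np.float64(0.1296)}
gp jig -41.06036637967882 -1.2882255133621412 250.04533848747633 theta 27.936133660744566
z0 0.20234533848747635
eye rel rod axis 872 ((0.35034477710723877, 84.01651000976562), 15.86055850982666) [[-3.5337900085224225, 69.15170932104051, 23.385408719454315], [15.209935518680899, 99.17433296657106, 29.886950968906284]] 28.42193439996027
nose seen 0 
plate yaw -0.029946787641461636
rows 2 shift mm 6.2 deg 0.0 ik err 0.0 v 0.08 q [-0.06  -0.033  2.549  3.082  0.459 -1.532]
    [0.0035, -0.0008, 0.0069, 0.0, -0.0, 0.0]
rows 10 shift mm 12.4 deg 0.0 ik err 0.0 v 0.18 q [-0.06   0.385  2.531  3.107  0.858 -1.562]
    [0.0073, -0.0, 0.0137, 0.0, 0.0, 0.0]
```

View pics/w12.png

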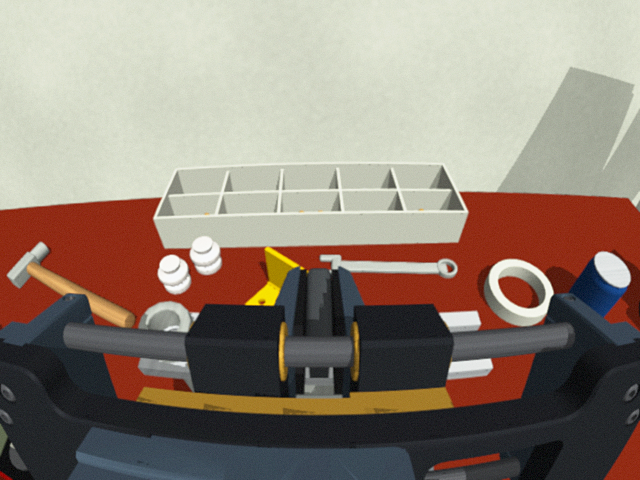

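The plate is above the jig. The eye centre is about 0.4 mm in x and -1 mm in y from the rod axis, so I correct y by +1.2 mm and start down while watching the force.

Emit:
play_rows --steps '[0.0035,-0.0008,0.0069,0,0,0,0.0035,-0.0008,0.0069,0,0,0,0.0045,0,0.0084,0,0,0,0.0045,0,0.0084,0,0,0,0,0,0,0,0,0]'

```text
clock: 44.7
tool_pos: [0.372, 0.0029, 0.3026]
eef_rot: [-0.003, 0.97, -0.015, -0.242]
force: [-0.7, -1.3, -3.7]
width: 0.13
```

Emit:
play_rows --steps '[0.0045,0,0.0084,0,0,0,0.0045,0,0.0084,0,0,0,0,0,0,0,0,0]'

```text
clock: 45.08
tool_pos: [0.3721, 0.0029, 0.2875]
eef_rot: [-0.003, 0.97, -0.015, -0.242]
force: [-0.4, 0.3, -3.9]
width: 0.129
```

Emit:
play_rows --steps '[0.0045,0,0.0084,0,0,0,0.0045,0,0.0084,0,0,0,0.0045,0,0.0084,0,0,0,0,0,0,0,0,0]'

```text
clock: 45.58
tool_pos: [0.3723, 0.0029, 0.2646]
eef_rot: [-0.003, 0.97, -0.015, -0.242]
force: [0.1, -0.1, -3.0]
width: 0.133
```

Emit:
play_rows --steps '[0.0045,0,0.0084,0,0,0,0.0045,0,0.0084,0,0,0,0.0045,0,0.0084,0,0,0,0.0045,0,0.0084,0,0,0,0,0,0,0,0,0]'

```text
clock: 46.2
tool_pos: [0.3724, 0.0029, 0.2341]
eef_rot: [-0.003, 0.97, -0.015, -0.242]
force: [-0.0, -0.8, -3.8]
width: 0.13
```

```bash
python3 - <<'E'
from plate import *
s=cur(); p,Rt,q=s; st(); gp=p+Rt[:,0]*.172; r=gp-nest
z0=gp[2]-.0477; print('gp jig',r@nx*1e3,r@ny*1e3,'z0',z0*1e3)
pic,d,W=cloud('wrist'); 
P=W.reshape(-1,3);P=P[np.isfinite(P[:,2])]; r=P-nest; X=np.c_[r@nx+.036,r@ny,P[:,2]-z0]*1e3
for y0 in(85,):
  e=X[(abs(X[:,0])<25)&(abs(X[:,1]-85)<25)&(X[:,2]>24)&(X[:,2]<32)]; print('eye',cv2.minEnclosingCircle(e[:,:2].astype(np.float32)),np.median(e[:,2]))
sl=X[(abs(X[:,0])<25)&(X[:,1]<-66)&(X[:,1]>-105)&(X[:,2]>6)&(X[:,2]<14)]; print('slot end',len(sl),np.percentile(sl,[1,50,99],axis=0).round(1).tolist())
E
```

```text
{'clock': np.float64(46.2), 'joint_positions': array([-0.06 ,  0.247,  2.545,  3.103,  0.733, -1.556]), 'tool_pos': array([0.372, 0.003, 0.234]), 'eef_rot': array([-0.003,  0.97 , -0.015, -0.241]), 'force': array([-0.047, -0.775, -3.79 ]), 'wrist_torque': array([0.02 , 1.052, 0.037]), 'width': np.float64(0.1297)}
gp jig -40.51292910368867 -0.19666808202685848 z0 105.74905029136252
eye ((3.0275533199310303, 85.34799194335938), 15.752978324890137) 28.6234262740703
slot end 1207 [[-19.4, -97.1, 6.2], [10.7, -84.8, 10.8], [21.1, -71.2, 12.4]]
```

Emit:
play_rows --steps '[0.0045,0,0.0084,0,0,0,0.0045,0,0.0084,0,0,0,0.0045,0,0.0084,0,0,0,0.0045,0,0.0084,0,0,0,0.0035,0,0.0066,0,0,0,0,0,0,0,0,0]'

```text
clock: 47.0
tool_pos: [0.3727, 0.0029, 0.1978]
eef_rot: [-0.003, 0.97, -0.015, -0.241]
force: [-0.5, 0.2, -2.7]
width: 0.134
```

Emit:
play_rows --steps '[0.001,0,0.0018,0,0,0,0.0005,0,0.0009,0,0,0,0,0,0,0,0,0]'

```text
clock: 47.38
tool_pos: [0.3728, 0.0029, 0.1959]
eef_rot: [-0.003, 0.97, -0.015, -0.241]
force: [-2.1, -0.9, -2.4]
width: 0.132
```

Emit:
play_rows --steps '[-0.0004,0,0.0023,0,0,0,0.0006,0,0.0013,0,0,0,0,0,0,0,0,0]'

```text
clock: 47.75
tool_pos: [0.3716, 0.0029, 0.1931]
eef_rot: [-0.003, 0.97, -0.015, -0.241]
force: [-0.1, -0.2, -3.6]
width: 0.129
```

Emit:
play_rows --steps '[0.0006,0,0.0012,0,0,0,0,0,0,0,0,0]'

```text
clock: 48.0
tool_pos: [0.3716, 0.0029, 0.1921]
eef_rot: [-0.003, 0.97, -0.015, -0.241]
force: [-0.5, 0.6, -2.8]
width: 0.126
```

Underside is about 64 mm up and needs 61.

Emit:
play_rows --steps '[0.0006,0,0.0012,0,0,0,0,0,0,0,0,0]'

```text
clock: 48.25
tool_pos: [0.3715, 0.0029, 0.191]
eef_rot: [-0.003, 0.97, -0.015, -0.241]
force: [0.1, 0.2, -3.3]
width: 0.131
```

Emit:
play_rows --steps '[0.0005,0,0.001,0,0,0,0,0,0,0,0,0]'

```text
clock: 48.5
tool_pos: [0.3715, 0.0029, 0.1901]
eef_rot: [-0.003, 0.97, -0.015, -0.241]
force: [0.5, 0.1, -3.8]
width: 0.128
```

Emit:
play_rows --steps '[0.0003,0,0.0006,0,0,0,0,0,0,0,0,0]'

```text
clock: 48.75
tool_pos: [0.3715, 0.0029, 0.1896]
eef_rot: [-0.003, 0.97, -0.015, -0.241]
force: [-0.4, 0.9, -3.3]
width: 0.132
```

Emit:
play_rows --steps '[0.0003,0,0.0006,0,0,0,0,0,0,0,0,0]'

```text
clock: 49.0
tool_pos: [0.3716, 0.0029, 0.1891]
eef_rot: [-0.003, 0.97, -0.015, -0.241]
force: [-1.0, 0.2, -1.3]
width: 0.128
```

Emit:
play_rows --steps '[0.0003,0,0.0006,0,0,0,0,0,0,0,0,0]'

```text
clock: 49.25
tool_pos: [0.3714, 0.0029, 0.1888]
eef_rot: [-0.003, 0.971, -0.015, -0.24]
force: [-5.9, -0.9, 8.9]
width: 0.129
```

Emit:
play_rows --steps '[0,0,0,0,0,0,0,0,0,0,0,0,0,0,0,0,0,0,0,0,0,0,0,0]' --gripper 0

```text
clock: 49.75
tool_pos: [0.3715, 0.0029, 0.1886]
eef_rot: [-0.003, 0.97, -0.015, -0.241]
force: [0.2, -0.1, -0.2]
width: 0.491
```

Emit:
play_rows --steps '[-0.01,0,0,0,0,0,-0.02,0,0,0,0,0,-0.03,0,0,0,0,0,-0.03,0,0,0,0,0,-0.02,0,-0.02,0,0,0,-0.01,0,-0.02,0,0,0,0,0,0,0,0,0]'

```text
clock: 50.62
tool_pos: [0.3127, 0.0055, 0.2617]
eef_rot: [-0.003, 0.971, -0.015, -0.24]
force: [-0.1, 0.3, -0.5]
width: 0.504
```

```bash
python3 - <<'E'
from plate import *
s=cur(); st()
pic,d,W=cloud('wrist','w13.png')
P=W.reshape(-1,3);P=P[np.isfinite(P[:,2])]; r=P-nest; X=np.c_[r@nx,r@ny,P[:,2]]*1e3
def rep(n,k):
    c=np.linalg.lstsq(np.c_[k[:,:2]-k[:,:2].mean(0),np.ones(len(k))],k[:,2],rcond=None)[0]; print(n,len(k),'slopes',c[:2],'z',np.median(k[:,2]),np.percentile(k,[1,99],axis=0).round(1).tolist())
xm=(X[:,0]>-60)&(X[:,0]<-12)
top=X[xm&(abs(X[:,1])<66)&(X[:,2]>66)&(X[:,2]<74)]; rep('plate top (71)',top)
rep('slot end',X[xm&(X[:,1]<-70)&(X[:,1]>-110)&(X[:,2]>66)&(X[:,2]<74)])
e=X[xm&(abs(X[:,1]-85)<22)&(X[:,2]>84)&(X[:,2]<93)]; rep('eye (89)',e); print(cv2.minEnclosingCircle(e[:,:2].astype(np.float32)))
rep('drilled leg top (125)',X[(abs(X[:,0])<15)&(abs(X[:,1])<40)&(X[:,2]>121)&(X[:,2]<128)])
fl=X[(X[:,0]<-59)&(X[:,0]>-75)&(abs(X[:,1])<34)&(X[:,2]>57)&(X[:,2]<65)]; rep('plain leg front (61)',fl)
pic2,d2,W2=cloud('scene','s2.png'); c=pic2[215:320,265:385]; cv2.imwrite('pics/fin.png',np.vstack([cv2.resize(c,(686,600),interpolation=cv2.INTER_CUBIC)])[:,:,::-1])
E
```

```text
{'clock': np.float64(50.625), 'joint_positions': array([-0.064,  0.069,  2.659,  3.095,  0.672, -1.551]), 'tool_pos': array([0.313, 0.005, 0.262]), 'eef_rot': array([-0.003,  0.971, -0.015, -0.24 ]), 'force': array([-0.142,  0.32 , -0.474]), 'wrist_torque': array([-0.026,  0.507,  0.012]), 'width': np.float64(0.5041)}
plate top (71) 1696 slopes [-0.009  0.   ] z 71.90172229263733 [[-45.0, -34.1, 67.2], [-15.8, 36.9, 73.8]]
slot end 47 slopes [-0.039  0.221] z 72.12220944107217 [[-25.3, -80.6, 70.9], [-15.5, -73.9, 73.7]]
eye (89) 97 slopes [-0.04  -0.026] z 89.94646266459988 [[-37.8, 72.3, 88.9], [-21.4, 82.2, 91.1]]
((-29.66901397705078, 78.40388488769531), 9.742084503173828)
drilled leg top (125) 872 slopes [ 0.407 -0.003] z 125.4132695420999 [[-6.9, -31.7, 121.1], [-0.4, 31.6, 127.0]]
plain leg front (61) 382 slopes [ 1.12  -0.001] z 61.13587633365433 [[-71.3, -31.5, 57.1], [-68.1, 31.0, 63.4]]
```

View pics/w13.png

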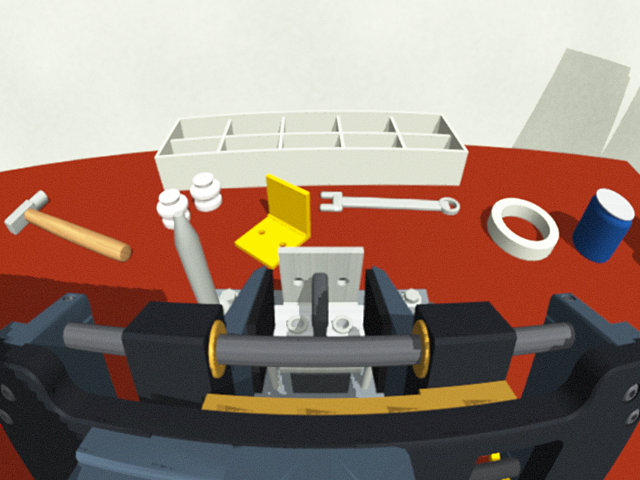

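```bash
python3 -c "
from station import ticket
print(ticket.hand_in())"
```

```text
the job is handed in; nothing more can be done
None
```

I turned the angle over and set the drill plate on it, then handed the job in at about 51 s of the 72 s allowed. The hand-in reports no verdict.

**Angle:** A straight 45° grasp at the jig would have put the gripper body into the tall rod. I lifted the angle out by its plain leg with the tool pointing down and set it on free bench. There I gripped it at 45°, rolled it half a turn and set it down. I then picked it up by the drilled leg and lowered it onto the rest block until it touched the stop bar and the block, pressing with under 10 N.

**Plate:** I gripped the handle with the tool 28° below horizontal, which keeps the gripper body in front of the rod. I lowered the plate over the rod and stud until it touched the plain leg (about 9 N), then opened the jaws and backed off.

**Last checks:**
- **Plain leg:** level, top at 61 mm, front edge about 70 mm from the stop bar, centred within about 1 mm.
- **Drilled leg:** stands from x -7 to 0, against the stop bar.
- **Plate:** top at about 72 mm where 71 is expected, sloping less than 1%.
- **Robot:** clear of everything, with no force on the wrist.
- **Other things:** the hammer, insulators, spanner, tape, tin and one yellow look-alike in the last view were undisturbed. The meter, brush and other look-alikes were not in it.

**Weak points:**
- **Eye and slot not measured at the end:** the gripper hid most of both. A plane fit on the few slot-end points was meaningless and I ignored it. For that fit I rely on the free descent and the plate's final height and level.
- **Eye offset on the way down:** one reading on the way down put the eye 3 mm off the rod axis, more than the 1.5 mm play allows, so I took it as noise. A slight sideways force appeared near the bottom; I moved back about 1 mm and it vanished.
- **Near the joint limit:** the last retreat left joint 3 at 2.659, just inside its 2.66 limit.

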